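# Fetch bushings from behind the tote and press them into idler wheels

## Robot

A 6-joint arm with a two-finger parallel gripper is mounted at the origin on the work surface. World frame = base frame: x ahead of the robot, y to its left, z up, the work surface at z = 0. Lengths are in m, angles in degrees, forces in N, time in s.
With the tool pointing down it reaches from about 0.25 to 0.725 m from the base axis. Payload 9.7 kg.
Tool frame: the origin (TCP) lies midway between the tips of the shut fingers; the grasp point (between the pads) lies 19 mm behind it; z points along the fingers, y is the line along which they close (so a half turn about z gives the same grasp; the last joint's range is limited). The gripper opens to 85 mm and grips with 20 to 120 N. Pads are 22 mm wide; open, the fingers measure 114 mm over their backs; the gripper's body (76 mm by 85 mm) begins 54 mm behind the grasp point. The pads swing forward as they close: fully open they stand 13 mm farther back than shut.
Start: joints at [68.698, 4.979, 10.078, 95.1, 0, 90], TCP at [0.2, 0.512, 0.231] pointing down, gripper open.
Joint ranges: [-179.16, 179.16], [-48.56, 103.87], [-65.8, 70.77], [-126.05, 130.52], [-82.76, 87.17], [-180, 180]. Speed limits (degrees/s): [127.2, 127.2, 147.25, 180, 180, 180].

## Interface

Orientations are given as [roll, pitch, yaw] about the fixed x, y, z axes, in that order (R = Rz(yaw) Ry(pitch) Rx(roll)).
In Python, from workcell import * gives the robot as it stands.
- The arm moves only by the tool servo_tool, never from a script. Its argument "moves" is a list of rows, each a list of 4 numbers: the shift along the world's x, y, z in cm, then the turn about the world's z in rad. A call has 1 to 20 rows; each row is the pose to reach, as a shift and turn from the pose commanded when the call began; what a row does not reach only later rows make up. A row lasts 1/12 s, in which the tool goes at most 41.7 mm and 7.16 degrees, less where a joint would pass 70% of its speed; a pose out of reach is approached as far as the arm can. A call with a gripper value outside its range is refused whole. "claw" is the closure, from 0 (fully open) to 1 (shut), set as the call begins (left out, the last holds). The fingers move at their own pace and stop on an object; "force" is the grip in N (left out, the last holds). Time passes only in rows, so rows that repeat a pose let the fingers close. It gives the time, the measured TCP pose, the force, the opening and the grip force at its end, in the units of the state.
- get_obs(): the state, without advancing time (a new reading comes with each control period).
- camera(name): name is "scene" or "top" or "wrist"; returns the picture (384x512x3 uint8, red, green, blue); there is no depth.
- get_calibration(name): a dict with "fx", "fy", "cx", "cy" (pixels), "rvec" (rotation vector, rad) and "tvec" (3), from world to camera coordinates, as OpenCV has them; the wrist camera has in their place "tool_from_camera" (4x4, takes a point from camera to tool coordinates, whose origin is the TCP and whose axes are the flange's). Camera axes: x right, y down, z forward; pixel columns grow to the right and rows downward; lengths in m; the calibration is good to about 2 mm. The wrist camera is an equidistant fisheye: a pixel r from the principal point sees the ray r / f radians off the axis. A picture is of the moment at which its call begins: read the wrist's pose just before it. get_calibration takes no time and is no camera call.
- job_done(): hands the job in; it is judged then, once.
The state is a dict: "time": time; "q": joint angles; "qd": joint speeds; "joint_efforts": joint torques, N m; "ee_pos": TCP position; "tcp_rot": TCP orientation; "wrist_force": force on the tool from outside, world axes, zero at the start; "torque": the same for the moment, N m; "opening": finger opening in m; "grasp_force": force on a finger pad.
Only numpy, scipy, OpenCV 4.12 (cv2) and the standard library are available. Lean on these libraries where they do the work, as an engineer would, in place of code of your own. Each camera call takes 0.05 s, during which the arm holds its last target. There are 200 camera calls.

## Task

Lift the steel tote of hardware out of its bay in the stock tray and stand it aside on the bench, keeping it level so nothing spills, then take every shouldered bronze bushing from the lane behind it and press each one, skirt down, into the hub of a separate idler wheel on the press plate until its shoulder sits flush on the hub all round. When they are all home, put the tote back flat in its bay, turned as the bay runs (either way round), and leave the other tools and stock on the bench where they are.

Things in the scene. Friction and masses are not known exactly. Their poses are not given: they have to be found in the camera images.
- stock_tray: Grey steel tray fixed to the bench, 290 mm in its y, reaching x -118 to +104 mm from its origin, which is on the bench; floor 3 mm thick. A lip all round and a rib across at x 0 to 3 mm stand 10 mm above the floor and part it into a bay for the tote (x -115 to 0, robot's side) and a lane for bushings behind it (x 3 to 101), both 284 mm long in y.
- tote_bay (a point): Centre of the tote's bay, on the tray floor (3 mm above the bench); axes as the tray's. The bay is 115 by 284 mm inside.
- bushing_lane (a point): Centre of the row of bushings, on the tray floor, at tray x +34 mm; axes as the tray's. Bushings start on this line at tray y about -96, -32, +32, +96 mm (10 mm free between neighbours, 40 mm of lane free behind). The tote in its bay towers over them, rim about 8 mm from their shoulders seen from above: no gripper gets down until it is gone.
- tote: Dark steel hand tote full of bolts, 0.6 to 1 kg, 100 mm (x) by 220 mm (y), 120 mm high, with a rim 6 mm out all round the top; origin at the centre of its underside, z up. Its grip is a black bar handle along its y. Both ways round are alike. On the bare bench its origin is at z = 0.
- tote_handle (a point): Middle of the tote's round bar handle: 16 mm thick, 214 mm long along the tote's y, its axis 165 mm above the tote's underside; 37 mm free below it down to the rim.
- bushing1: Shouldered bronze bushing standing skirt down, 60 mm high, about 0.5 kg; origin at the centre of its lower end, z up. Skirt 40 mm diameter, 40 mm long, its lowest 8 mm tapering to 36 mm; above it (underside 40 mm above the origin) a shoulder 54 mm diameter, 20 mm thick, to grip by its rim; bore closed with a black plug. Three or four of the four are present.
- bushing2: Shouldered bronze bushing standing skirt down, 60 mm high, about 0.5 kg; origin at the centre of its lower end, z up. Skirt 40 mm diameter, 40 mm long, its lowest 8 mm tapering to 36 mm; above it (underside 40 mm above the origin) a shoulder 54 mm diameter, 20 mm thick, to grip by its rim; bore closed with a black plug. Three or four of the four are present.
- bushing3: Shouldered bronze bushing standing skirt down, 60 mm high, about 0.5 kg; origin at the centre of its lower end, z up. Skirt 40 mm diameter, 40 mm long, its lowest 8 mm tapering to 36 mm; above it (underside 40 mm above the origin) a shoulder 54 mm diameter, 20 mm thick, to grip by its rim; bore closed with a black plug. Three or four of the four are present.
- bushing4: Shouldered bronze bushing standing skirt down, 60 mm high, about 0.5 kg; origin at the centre of its lower end, z up. Skirt 40 mm diameter, 40 mm long, its lowest 8 mm tapering to 36 mm; above it (underside 40 mm above the origin) a shoulder 54 mm diameter, 20 mm thick, to grip by its rim; bore closed with a black plug. Three or four of the four are present.
- press_plate: Dark steel plate fixed to the bench, 240 by 240 by 12 mm, origin under its centre. Four idler wheels lie fixed on it: rubber tyre 104 mm diameter, top 56 mm above the bench; aluminium hub 60 mm diameter, top 70 mm above the bench, with an open bore. A stud 18 mm thick stands 25 mm above the plate at its centre.
- hub1 (a point): Centre of a wheel's bore at the hub's top face, 70 mm above the bench; at plate x, y -56, +56 mm. Bore 41 mm diameter, 58 mm deep. A sprung tolerance ring lines it from 8 mm down: a bushing held upright goes in freely for 13 mm (let go before that it may lean over), then must be pushed against 4 rising to about 16 N until its shoulder bottoms on the hub, and it stays where pushed.
- hub2 (a point): Centre of a wheel's bore at the hub's top face, 70 mm above the bench; at plate x, y -56, -56 mm. Bore 41 mm diameter, 58 mm deep. A sprung tolerance ring lines it from 8 mm down: a bushing held upright goes in freely for 13 mm (let go before that it may lean over), then must be pushed against 4 rising to about 16 N until its shoulder bottoms on the hub, and it stays where pushed.
- hub3 (a point): Centre of a wheel's bore at the hub's top face, 70 mm above the bench; at plate x, y +56, +56 mm. Bore 41 mm diameter, 58 mm deep. A sprung tolerance ring lines it from 8 mm down: a bushing held upright goes in freely for 13 mm (let go before that it may lean over), then must be pushed against 4 rising to about 16 N until its shoulder bottoms on the hub, and it stays where pushed.
- hub4 (a point): Centre of a wheel's bore at the hub's top face, 70 mm above the bench; at plate x, y +56, -56 mm. Bore 41 mm diameter, 58 mm deep. A sprung tolerance ring lines it from 8 mm down: a bushing held upright goes in freely for 13 mm (let go before that it may lean over), then must be pushed against 4 rising to about 16 N until its shoulder bottoms on the hub, and it stays where pushed.
- hammer: Bystander: hammer lying at the back of the bench, 260 mm long.
- wrench: Bystander: steel wrench lying near the robot, 180 mm long.
- spray_can: Bystander: spray can, 52 mm diameter, 170 mm high, standing at the back in the middle.
- tape_roll: Bystander: cardboard ring, 110 mm diameter, 40 mm high, lying near the robot.
- plain_sleeve: Bystander: plain brass sleeve without a shoulder, 52 mm diameter, 70 mm high, open right through, standing on the bench in the middle; not one of the bushings.
- screw_box: Bystander: cardboard box 90 by 60 by 50 mm at the back.
- screwdriver: Bystander: screwdriver lying at the back, 200 mm long.

How it is judged (in metres and radians):
On the way, in this order (a step that is already met when the one before it is completed fails the run):
1. the tote stands upright on the bench, let go, clear of its bay, with every bushing still in the lane (horizontal distance between tote and tote_bay above 0.12 m and height (world z) of tote below 0.01 m and angle between tote's own z axis and vertical below 0.08 rad and contact force between the fingers and tote below 0.2 N and linear speed of tote below 0.03 m/s and horizontal distance between each of bushing1, bushing2, bushing3, bushing4 and bushing_lane below 0.17 m and height (world z) of each of bushing1, bushing2, bushing3, bushing4 below 0.05 m), for 0.2 s.
2. every bushing is pressed home, its shoulder flush on the hub of a wheel (((horizontal distance between bushing1 and hub1 below 0.003 m and z of bushing1 in the frame of hub1 between -0.044 and -0.038 m and angle between bushing1's own z axis and vertical below 0.05 rad) or (horizontal distance between bushing1 and hub2 below 0.003 m and z of bushing1 in the frame of hub2 between -0.044 and -0.038 m and angle between bushing1's own z axis and vertical below 0.05 rad) or (horizontal distance between bushing1 and hub3 below 0.003 m and z of bushing1 in the frame of hub3 between -0.044 and -0.038 m and angle between bushing1's own z axis and vertical below 0.05 rad) or (horizontal distance between bushing1 and hub4 below 0.003 m and z of bushing1 in the frame of hub4 between -0.044 and -0.038 m and angle between bushing1's own z axis and vertical below 0.05 rad)) and ((horizontal distance between bushing2 and hub1 below 0.003 m and z of bushing2 in the frame of hub1 between -0.044 and -0.038 m and angle between bushing2's own z axis and vertical below 0.05 rad) or (horizontal distance between bushing2 and hub2 below 0.003 m and z of bushing2 in the frame of hub2 between -0.044 and -0.038 m and angle between bushing2's own z axis and vertical below 0.05 rad) or (horizontal distance between bushing2 and hub3 below 0.003 m and z of bushing2 in the frame of hub3 between -0.044 and -0.038 m and angle between bushing2's own z axis and vertical below 0.05 rad) or (horizontal distance between bushing2 and hub4 below 0.003 m and z of bushing2 in the frame of hub4 between -0.044 and -0.038 m and angle between bushing2's own z axis and vertical below 0.05 rad)) and ((horizontal distance between bushing3 and hub1 below 0.003 m and z of bushing3 in the frame of hub1 between -0.044 and -0.038 m and angle between bushing3's own z axis and vertical below 0.05 rad) or (horizontal distance between bushing3 and hub2 below 0.003 m and z of bushing3 in the frame of hub2 between -0.044 and -0.038 m and angle between bushing3's own z axis and vertical below 0.05 rad) or (horizontal distance between bushing3 and hub3 below 0.003 m and z of bushing3 in the frame of hub3 between -0.044 and -0.038 m and angle between bushing3's own z axis and vertical below 0.05 rad) or (horizontal distance between bushing3 and hub4 below 0.003 m and z of bushing3 in the frame of hub4 between -0.044 and -0.038 m and angle between bushing3's own z axis and vertical below 0.05 rad)) and ((horizontal distance between bushing4 and hub1 below 0.003 m and z of bushing4 in the frame of hub1 between -0.044 and -0.038 m and angle between bushing4's own z axis and vertical below 0.05 rad) or (horizontal distance between bushing4 and hub2 below 0.003 m and z of bushing4 in the frame of hub2 between -0.044 and -0.038 m and angle between bushing4's own z axis and vertical below 0.05 rad) or (horizontal distance between bushing4 and hub3 below 0.003 m and z of bushing4 in the frame of hub3 between -0.044 and -0.038 m and angle between bushing4's own z axis and vertical below 0.05 rad) or (horizontal distance between bushing4 and hub4 below 0.003 m and z of bushing4 in the frame of hub4 between -0.044 and -0.038 m and angle between bushing4's own z axis and vertical below 0.05 rad))), for 0.2 s.
At the end, for the whole second after the job is handed in: Every bushing present is in its own hub: within 3 mm of the bore axis, shoulder within 2 mm of the hub face, upright to 0.05 rad. The tote is let go, at rest, flat in its bay: within 12 mm across, 35 mm along, 4 mm in height, 0.04 rad of upright, 0.2 rad of the bay's line (all of step 2 and x of tote in the frame of tote_bay between -0.012 and 0.012 m and y of tote in the frame of tote_bay between -0.035 and 0.035 m and z of tote in the frame of tote_bay below 0.004 m and angle between tote's own z axis and vertical below 0.04 rad and angle between the y axis of tote and the y axis of stock_tray, either way round below 0.2 rad and contact force between the fingers and bushing1 below 0.2 N and contact force between the fingers and bushing2 below 0.2 N and contact force between the fingers and bushing3 below 0.2 N and contact force between the fingers and bushing4 below 0.2 N and contact force between the fingers and tote below 0.2 N and linear speed of tote below 0.02 m/s); the robot touches nothing.
It fails at once if the tote tips more than 0.5 rad (its hardware would spill) (angle between tote's own z axis and vertical above 0.5 rad).
It fails at once if a bystander is moved more than 60 mm (distance of any of hammer, wrench, spray_can, tape_roll, plain_sleeve, screw_box, screwdriver from where it was at the start of the episode above 0.06 m).
Of bushing1, bushing2, bushing3, bushing4 only 3 to 4 are there at a start; the rules pass over those that are not, and their reading is None.
At some moment in a run one of tote may be knocked a few centimetres aside while the robot is not near it.
It also fails if it takes over 200 s, if anything falls off the work surface, if the arm or the gripper's body presses on something with over 40 N, if the wrist force passes 120 N, or if a joint passes its speed limit or range.

## Working session

There is one attempt and no reset: what is moved stays moved. The work goes in short steps, Python scripts to look and compute and a tool call to move; the robot and the scene stay as the last step left them, time stands still between calls to the robot, and variables do not carry over. Pictures are saved under pics/ and viewed, at most 15 in all, crops included, and the job is handed in when it is done.

Besides the shell and the picture viewer there is one more tool, called after "Call:" by a JSON object that holds its "op" and its "data". servo_tool: Moves the arm, as the interface text tells. Its arguments: {"type":"object","properties":{"moves":{"type":"array","items":{"type":"array","items":{"type":"number"}}},"claw":{"type":"number"},"force":{"type":"number"}},"required":["moves"]}

```bash
ls; mkdir -p pics
python3 - <<'E'
from workcell import *
import cv2,numpy as np
o=get_obs();print(o)
for n in("scene","top","wrist"):
    c=camera(n);cv2.imwrite(f"pics/{n}0.png",c[:,:,::-1]);print(n,get_calibration(n))
E
```

```text
pics
{'time': 0.0, 'q': array([ 6.86974118e+01,  5.01157613e+00,  1.00335726e+01,  9.51018573e+01,
       -1.15391434e-03,  9.00004598e+01]), 'qd': array([-0.0024072 ,  0.05903731, -0.07784928,  0.02271645,  0.00744748,
       -0.04331828]), 'joint_efforts': array([-1.08119370e-03, -5.20392358e+01,  4.64801788e+01,  1.65130338e-02,
       -5.64944025e-05,  2.75149034e-05]), 'ee_pos': array([0.19972534, 0.51218483, 0.23057063]), 'tcp_rot': array([-1.79920139e+02,  1.15455413e-03,  1.58696954e+02]), 'wrist_force': array([0.47820945, 0.30121107, 0.61142857]), 'torque': array([-0.01023222, -0.00903347, -0.00157775]), 'grasp_force': 0.0, 'opening': 0.08538596099696032}
scene {'fx': 427.363887161426, 'fy': 427.363887161426, 'cx': 256.18530952068096, 'cy': 197.26480498160066, 'rvec': array([ 0.60992061,  2.59216466, -1.23950757]), 'tvec': array([ 0.46897411, -0.04261716,  1.39339417])}
top {'fx': 499.04165576318, 'fy': 499.04165576318, 'cx': 262.2569156231611, 'cy': 197.58148048885832, 'rvec': array([ 2.18882464, -2.13261122,  0.09188099]), 'tvec': array([-0.02644953,  0.54346301,  1.42337471])}
wrist {'fx': 297.3186396354542, 'fy': 297.3186396354542, 'cx': 252.72780695454634, 'cy': 191.17333068546475, 'tool_from_camera': array([[-4.58817673e-04, -9.59256954e-01, -2.82534751e-01,
         7.08608278e-02],
       [ 9.99999880e-01, -3.91064562e-04, -2.96197962e-04,
        -7.93916243e-04],
       [ 1.73640626e-04, -2.82534853e-01,  9.59257018e-01,
        -1.42172213e-01],
       [ 0.00000000e+00,  0.00000000e+00,  0.00000000e+00,
         1.00000000e+00]])}
```

View pics/scene0.png

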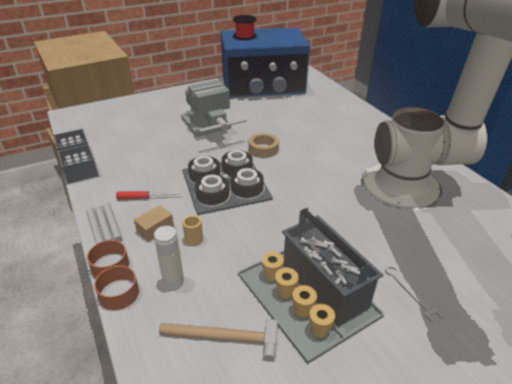

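View pics/top0.png

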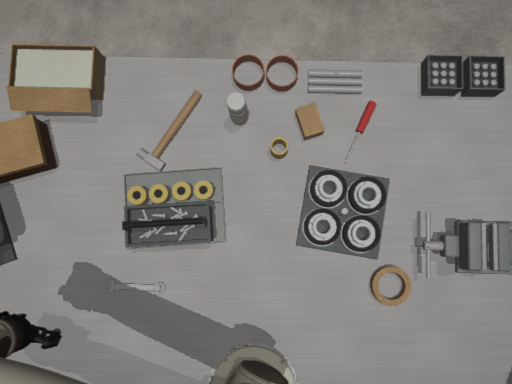

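The scene view shows the tote in the tray at about (328,265), four bushings at (272–321, 265–320) and the plate at (225,180). In the top view the handle runs from (123,225) to (207,222), the bushing plugs are at (137,195), (158,193), (181,190) and (203,189), the hubs are at (328,187), (368,194), (322,227) and (361,233), and there is free bench around (262,235).

```bash
cat > h.py <<'E'
from workcell import *
import cv2,numpy as np
from scipy.spatial.transform import Rotation as R
def pose():
    o=get_obs();T=np.eye(4);T[:3,:3]=R.from_euler('xyz',o['tcp_rot'],degrees=True).as_matrix();T[:3,3]=o['ee_pos'];return T
def snap(n):
    T=pose();im=camera(n)[:,:,::-1].copy();return im,T
def ray(n,uv,T=None):
    c=get_calibration(n);x=(uv[0]-c['cx'])/c['fx'];y=(uv[1]-c['cy'])/c['fy']
    if n=='wrist':
        r=np.hypot(x,y);d=np.array([np.sin(r)*x/r,np.sin(r)*y/r,np.cos(r)]) if r>0 else np.array([0,0,1.])
        W=T@c['tool_from_camera'];return W[:3,3],W[:3,:3]@d
    M=cv2.Rodrigues(c['rvec'])[0];d=M.T@np.array([x,y,1]);return -M.T@c['tvec'],d/np.linalg.norm(d)
def onz(r,z): return r[0]+r[1]*(z-r[0][2])/r[1][2]
def tri(*rs):
    A=sum(np.eye(3)-np.outer(d,d) for p,d in rs);b=sum((np.eye(3)-np.outer(d,d))@p for p,d in rs)
    return np.linalg.solve(A,b)
def proj(P,T):
    c=get_calibration('wrist');p=(np.linalg.inv(T@c['tool_from_camera'])@np.append(P,1))[:3]
    t=np.arctan2(np.hypot(p[0],p[1]),p[2]);a=np.arctan2(p[1],p[0]);return np.array([c['cx']+c['fx']*t*np.cos(a),c['cy']+c['fy']*t*np.sin(a)])
def ell(mask,amin,amax):
    out=[]
    for c in cv2.findContours(mask.astype(np.uint8),cv2.RETR_LIST,cv2.CHAIN_APPROX_NONE)[0]:
        a=cv2.contourArea(c)
        if amin<a<amax and len(c)>=5:
            e=cv2.fitEllipse(c);f=a/(np.pi*e[1][0]*e[1][1]/4+1e-9)
            if f>.85 and e[1][0]/e[1][1]>.5: out.append((e[0],e[1],a))
    return out
E
python3 - <<'E'
from h import *
np.set_printoptions(precision=4,suppress=True)
for uv in [(123,225),(207,222)]: print('handle',onz(ray('top',uv),.168))
for uv in [(137,195),(158,193),(181,190),(203,189)]: print('b',onz(ray('top',uv),.063))
for uv in [(328,187),(368,194),(322,227),(361,233)]: print('hub',onz(ray('top',uv),.07))
for uv in [(262,235),(279,148),(300,223),(225,240),(240,115)]: print('pt',onz(ray('top',uv),0))
im=cv2.imread('pics/top0.png');s=cv2.imread('pics/scene0.png')
a=cv2.resize(im[160:265,110:240],None,fx=3,fy=3,interpolation=2)
b=cv2.resize(s[205:345,235:385],None,fx=3,fy=3,interpolation=2)
b=b[:, :405]
o=np.zeros((420,800,3),np.uint8);o[:315,:390]=a;o[:,395:800]=b[:420,:405];cv2.imwrite('pics/z1.png',o)
E
```

```text
handle [0.4482 0.3482 0.168 ]
handle [0.4618 0.1279 0.168 ]
b [0.5387 0.344  0.063 ]
b [0.546  0.2843 0.063 ]
b [0.5562 0.219  0.063 ]
b [0.5606 0.1563 0.063 ]
hub [ 0.5743 -0.1978  0.07  ]
hub [ 0.5573 -0.3104  0.07  ]
hub [ 0.4611 -0.1825  0.07  ]
hub [ 0.4472 -0.2915  0.07  ]
pt [ 0.4362 -0.014   0.    ]
pt [ 0.6971 -0.0579  0.    ]
pt [ 0.4744 -0.1249  0.    ]
pt [0.4187 0.0944 0.    ]
pt [0.7954 0.062  0.    ]
```

View pics/z1.png

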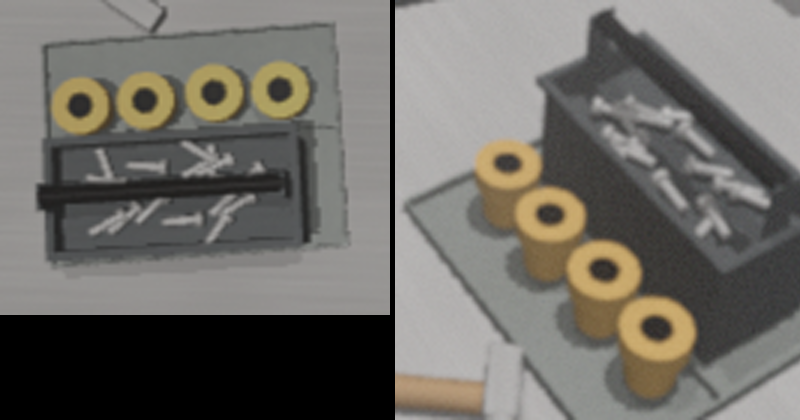

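View pics/wrist0.png

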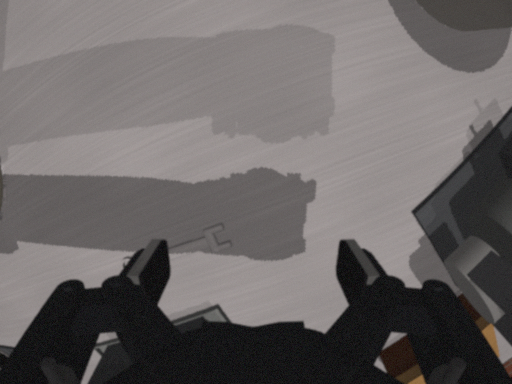

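The crops show the handle ends in the top view at full-frame (123,226) and (206,221), and its far end in the scene view at (303,212). All four bushings are present. The wrist view shows only bench, shadow and part of the tote at the right.

Run:
```python
from h import *
np.set_printoptions(precision=4,suppress=True)
print('h end',tri(ray('top',(205.7,221.3)),ray('scene',(303.5,213))))
T=[(79,105),(145,100),(213,92),(280,90)];S=[(656,328),(603,270),(550,214),(508,163)]
for t,s in zip(T,S): print('b',tri(ray('top',(t[0]/3+110,t[1]/3+160)),ray('scene',((s[0]-395)/3+235,s[1]/3+205))))
for t in [(45,45),(333,25),(348,243)]: print('tray',onz(ray('top',(t[0]/3+110,t[1]/3+160)),.013))
```

```text
h end [0.4639 0.1329 0.1571]
b [0.5391 0.3461 0.0618]
b [0.5454 0.2838 0.0605]
b [0.5545 0.2192 0.0615]
b [0.558  0.1557 0.0603]
tray [0.6025 0.3965 0.013 ]
tray [0.6293 0.1123 0.013 ]
tray [0.4156 0.0902 0.013 ]
```

Call:
{"op": "servo_tool", "data": {"moves": [[0,0,5,0],[0,0,7,-0.2],[25.5,-27.4,7,-1.13],[25.5,-27.4,7,-1.13],[25.5,-27.4,7,-1.13],[25.5,-27.4,7,-1.13],[25.5,-27.4,7,-1.13],[25.5,-27.4,7,-1.13],[25.5,-27.4,7,-1.13],[25.5,-27.4,7,-1.13],[25.5,-27.4,7,-1.13],[25.5,-27.4,7,-1.13],[25.5,-27.4,7,-1.13],[25.5,-27.4,7,-1.13],[25.5,-27.4,7,-1.13]], "claw": 0}}

```text
time: 1.4
ee_pos: [0.4542, 0.2391, 0.3013]
tcp_rot: [-180.0, -0.0, 94.0]
wrist_force: [0.3, -0.5, 0.3]
opening: 0.0855
grasp_force: 0.0
```

Run:
```python
from h import *
im,T=snap('wrist');cv2.imwrite('pics/w1.png',im);np.save('T1.npy',T)
```

```text
(no output)
```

View pics/w1.png

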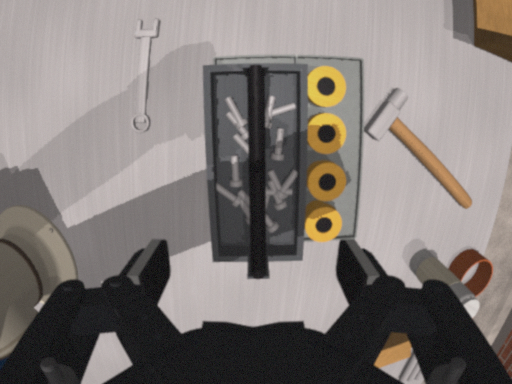

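The wrist view shows the handle from (257,67) to (258,277), plugs at (327,87), (327,132), (327,182) and (324,224), and the wrench clear at (145,75).

Run:
```python
from h import *
np.set_printoptions(precision=4,suppress=True)
T=np.load('T1.npy')
im=cv2.imread('pics/w1.png')
a=onz(ray('wrist',(257,67),T),.168);b=onz(ray('wrist',(258.5,277),T),.168);print(a,b,(a+b)/2,np.linalg.norm(a-b),np.degrees(np.arctan2(-(a-b)[0],(a-b)[1])))
print('z', tri(ray('wrist',(257,67),T),ray('top',(123.3,225.7))), tri(ray('wrist',(258.5,277),T),ray('top',(205.7,221.3))))
for uv in [(327,87),(327,132),(327,182),(324,224)]: print('b',onz(ray('wrist',uv,T),.063))
for uv in [(214,58),(361,59),(354,237)]: print('tray',onz(ray('wrist',uv,T),.013))
```

```text
[0.4511 0.3462 0.168 ] [0.4685 0.1318 0.168 ] [0.4598 0.239  0.168 ] 0.21502629477201077 4.643225235616895
z [0.4487 0.3466 0.1684] [0.466  0.1315 0.1674]
b [0.5426 0.3432 0.063 ]
b [0.5482 0.2846 0.063 ]
b [0.5565 0.2176 0.063 ]
b [0.5612 0.1565 0.063 ]
tray [0.3894 0.3767 0.013 ]
tray [0.604  0.3978 0.013 ]
tray [0.6318 0.1155 0.013 ]
```

Call:
{"op": "servo_tool", "data": {"moves": [[0.3,0,-4,0.01],[0.3,0,-8,0.01],[0.3,0,-11,0.01],[0.3,0,-13,0.01],[0.3,0,-15.2,0.01],[0.3,0,-15.2,0.01],[0.3,0,-15.2,0.01]]}}

```text
time: 2.03
ee_pos: [0.4567, 0.239, 0.1491]
tcp_rot: [-179.9, 0.0, 94.6]
wrist_force: [-0.4, -0.3, 0.5]
opening: 0.0853
grasp_force: 0.0
```

Call:
{"op": "servo_tool", "data": {"moves": [[0,0,0,0],[0,0,0,0],[0,0,0,0],[0,0,0,0],[0,0,0,0],[0,0,0,0],[0,0,0,0],[0,0,0,0],[0,0,0,0],[0,0,0,0]], "claw": 1, "force": 90}}

```text
time: 2.87
ee_pos: [0.4582, 0.2385, 0.1499]
tcp_rot: [179.9, -0.0, 94.5]
wrist_force: [1.1, 0.5, 6.3]
opening: 0.0132
grasp_force: 87.8
```

Call:
{"op": "servo_tool", "data": {"moves": [[0,0,0.3,0],[0,0,0.8,0],[0,0,1.5,0],[0,0,2.5,0],[0,0,3.5,0],[0,0,4.5,0],[0,0,5.5,0],[0,0,6.5,0],[0,0,7.5,0],[0,0,8.5,0],[0,0,9.2,0],[0,0,9.5,0],[0,0,9.5,0]]}}

```text
time: 3.95
ee_pos: [0.4581, 0.2386, 0.2451]
tcp_rot: [179.9, -0.0, 94.5]
wrist_force: [0.2, 0.1, -8.4]
opening: 0.0134
grasp_force: 88.0
```

Run:
```python
from h import *
im,T=snap('wrist');s,_=snap('scene');cv2.imwrite('pics/w2.png',np.hstack([im[::1,:400],s[:,112:]])[:, :800]);print(get_obs()['wrist_force'],get_obs()['torque'])
```

```text
[-0.32771684 -0.10785877 -8.54422626] [ 0.00230901 -0.01457906  0.03258849]
```

View pics/w2.png

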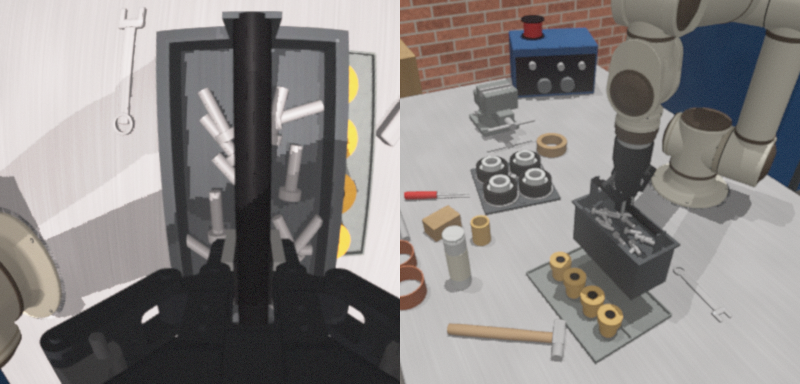

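The tote hangs level in the wrist view, and the scene view shows the four bushings still in the lane. I'll carry it to the free bench between tray and plate.

Call:
{"op": "servo_tool", "data": {"moves": [[0,-0.3,0,-0.02],[-0.1,-1,0,-0.06],[-0.2,-2.1,0,-0.13],[-0.4,-3.6,0,-0.22],[-0.6,-5.3,0,-0.32],[-0.8,-7.2,0,-0.43],[-1,-9.2,0,-0.55],[-1.2,-11.2,0,-0.67],[-1.4,-13.2,0,-0.79],[-1.6,-15.2,0,-0.91],[-1.8,-17.2,0,-1.03],[-2,-19.2,0,-1.15],[-2.2,-21,0,-1.26],[-2.4,-22.6,0,-1.36],[-2.6,-23.9,0,-1.45],[-2.7,-24.8,0,-1.52],[-2.8,-25.2,0,-1.56],[-2.8,-25.4,0,-1.57],[-2.8,-25.4,0,-1.57]]}}

```text
time: 5.63
ee_pos: [0.4296, -0.016, 0.244]
tcp_rot: [180.0, 0.0, 4.5]
wrist_force: [-0.0, -0.4, -8.3]
opening: 0.0133
grasp_force: 87.9
```

Call:
{"op": "servo_tool", "data": {"moves": [[0,0,-0.5,0],[0,0,-1.5,0],[0,0,-2.7,0],[0,0,-4,0],[0,0,-5.3,0],[0,0,-6.5,0],[0,0,-7.5,0],[0,0,-8.3,0],[0,0,-8.8,0],[0,0,-9.1,0],[0,0,-9.3,0],[0,0,-9.3,0]]}}

```text
time: 6.63
ee_pos: [0.4299, -0.0156, 0.1513]
tcp_rot: [180.0, -0.0, 4.6]
wrist_force: [-1.3, -0.8, -8.9]
opening: 0.0131
grasp_force: 87.9
```

Call:
{"op": "servo_tool", "data": {"moves": [[0,0,-0.2,0],[0,0,-0.3,0],[0,0,-0.4,0],[0,0,-0.5,0],[0,0,-0.5,0]]}}

```text
time: 7.05
ee_pos: [0.4299, -0.0159, 0.147]
tcp_rot: [179.9, -0.0, 4.6]
wrist_force: [-2.5, -2.7, -0.3]
opening: 0.0133
grasp_force: 88.9
```

Weight is on the bench; release and rise.

Call:
{"op": "servo_tool", "data": {"moves": [[0,0,0,0],[0,0,0,0],[0,0,0,0],[0,0,0,0],[0,0,0,0],[0,0,0,0],[0,0,2,0],[0,0,5,0],[0,0,9,0],[0,0,13,0],[0,0,17,0],[0,0,18,0]], "claw": 0}}

```text
time: 8.05
ee_pos: [0.4304, -0.0156, 0.3321]
tcp_rot: [180.0, -0.4, 4.6]
wrist_force: [1.5, 0.2, 1.0]
opening: 0.085
grasp_force: 0.0
```

Call:
{"op": "servo_tool", "data": {"moves": [[8,-23,-1,1.57],[8,-23,-1,1.57],[8,-23,-1,1.57],[8,-23,-1,1.57],[8,-23,-1,1.57],[8,-23,-1,1.57],[8,-23,-1,1.57],[8,-23,-1,1.57],[8,-23,-1,1.57],[8,-23,-1,1.57],[8,-23,-1,1.57],[8,-23,-1,1.57],[8,-23,-1,1.57],[8,-23,-1,1.57],[8,-23,-1,1.57],[8,-23,-1,1.57]]}}

```text
time: 9.38
ee_pos: [0.5098, -0.2456, 0.3162]
tcp_rot: [-180.0, -0.0, 94.3]
wrist_force: [0.6, -0.5, -0.9]
opening: 0.0848
grasp_force: 0.0
```

Run:
```python
from h import *
im,T=snap('wrist');cv2.imwrite('pics/p1.png',im);np.save('Tp1.npy',T);print(T[:3,3],get_obs()['tcp_rot'])
```

```text
[ 0.50983703 -0.24557516  0.3162376 ] [ 1.79998308e+02 -2.17499559e-03  9.43361285e+01]
```

View pics/p1.png

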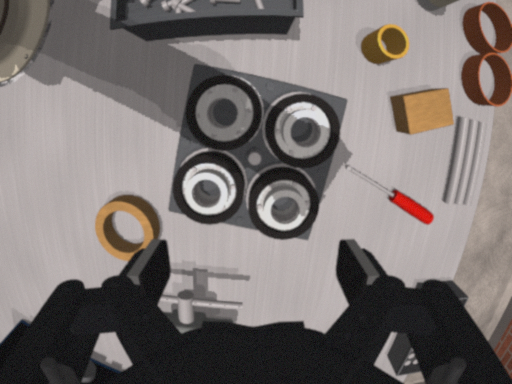

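Four hubs at about (223,107), (302,130), (210,188) and (285,203); the stud is at (254,158) and the tote stands clear at the top.

```bash
cat >> h.py <<'E'
def circ_fit(g,n,T,c,z,r,rng,sign,it=4):
    """radial edge search: sign +1 brighter outside"""
    c=np.array(c,float);g=cv2.GaussianBlur(g,(0,0),0.8).astype(np.float32)
    for _ in range(it):
        th=np.radians(np.arange(0,360,5));rr=np.arange(r-rng,r+rng,.0005);pts=[]
        for t in th:
            P=[proj([c[0]+q*np.cos(t),c[1]+q*np.sin(t),z],T) for q in rr]
            v=cv2.remap(g,np.float32([p[0] for p in P])[None],np.float32([p[1] for p in P])[None],cv2.INTER_LINEAR)[0]
            d=sign*np.gradient(v);k=np.argmax(d)
            if 0<k<len(rr)-1 and d[k]>1.0: pts.append((c[0]+rr[k]*np.cos(t),c[1]+rr[k]*np.sin(t),d[k]))
        p=np.array(pts)
        if len(p)<10: return c,0,len(p),0
        w=np.ones(len(p))
        for _ in range(8):
            A=np.c_[2*p[:,:2],np.ones(len(p))];b=(p[:,:2]**2).sum(1);s=np.linalg.lstsq(A*w[:,None],b*w,rcond=None)[0]
            R0=np.sqrt(s[2]+s[0]**2+s[1]**2);e=np.hypot(p[:,0]-s[0],p[:,1]-s[1])-R0;w=1/(1+(e/.0007)**2)
        c=s[:2]
    return c,R0,(np.abs(e)<.001).sum(),len(p)
E
python3 - <<'E'
from h import *
np.set_printoptions(precision=4,suppress=True)
im=cv2.imread('pics/p1.png');T=np.load('Tp1.npy');g=cv2.cvtColor(im,6)
for uv in [(223,107),(302,130),(210,188),(285,203)]:
    c0=onz(ray('wrist',uv,T),.07)[:2]
    for r,s,z in[(.0205,1,.07),(.03,-1,.07)]:
        print(uv,c0,r,*circ_fit(g,'wrist',T,c0,z,r,.005,s))
c=im[60:245,160:350];cv2.imwrite('pics/p1z.png',cv2.resize(c,None,fx=3,fy=3,interpolation=2))
E
```

```text
Traceback (most recent call last):
  File "h.py", line 35, in circ_fit
    P=[proj([c[0]+q*np.cos(t),c[1]+q*np.sin(t),z],T) for q in rr]
       ~~~~^^^^^^^^^^^^^^^^^^^^^^^^^^^^^^^^^^^^^^^^^
  File "h.py", line 19, in proj
    c=get_calibration('wrist');p=(np.linalg.inv(T@c['tool_from_camera'])@np.append(P,1))[:3]
ValueError: time passes only in moves, steps and waits
```

```bash
python3 - <<'E'
s=open('h.py').read()
s=s.replace("from scipy","import functools\nget_calibration=functools.lru_cache(get_calibration)\nfrom scipy",1)
open('h.py','w').write(s)
E
cat > m.py <<'E'
from h import *
np.set_printoptions(precision=4,suppress=True)
im=cv2.imread('pics/p1.png');T=np.load('Tp1.npy');g=cv2.cvtColor(im,6)
for uv in [(223,107),(302,130),(210,188),(285,203)]:
    c0=onz(ray('wrist',uv,T),.07)[:2]
    for r,s,z in[(.0205,1,.07),(.03,-1,.07)]:
        print(uv,c0,r,*circ_fit(g,'wrist',T,c0,z,r,.005,s))
c=im[60:245,160:350];cv2.imwrite('pics/p1z.png',cv2.resize(c,None,fx=3,fy=3,interpolation=2))
E
python3 m.py
```

```text
(223, 107) [ 0.4666 -0.179 ] 0.0205 [ 0.4656 -0.1866] 0.0195155838043879 69 72
(223, 107) [ 0.4666 -0.179 ] 0.03 [ 0.4627 -0.1816] 0.03139476350642922 21 31
(302, 130) [ 0.5717 -0.201 ] 0.0205 [ 0.5763 -0.2028] 0.019853982510238063 71 72
(302, 130) [ 0.5717 -0.201 ] 0.03 [ 0.5781 -0.2039] 0.031070956269121226 40 57
(210, 188) [ 0.4548 -0.2892] 0.0205 [ 0.4492 -0.2973] 0.019898937025684453 72 72
(210, 188) [ 0.4548 -0.2892] 0.03 [ 0.4587 -0.2932] 0.03133031811427573 23 37
(285, 203) [ 0.5592 -0.303 ] 0.0205 [ 0.56   -0.3135] 0.020090049168291175 72 72
(285, 203) [ 0.5592 -0.303 ] 0.03 [ 0.563 -0.303] 0.031226009562060043 23 36
```

View pics/p1z.png

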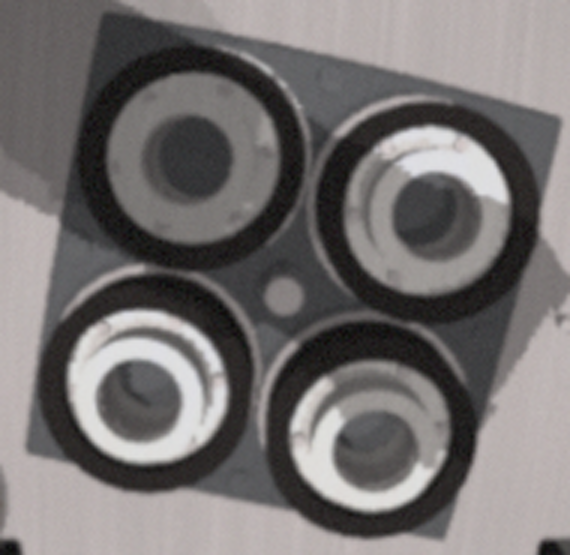

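The crop shows the raised hub rings with clean bore edges; the fits give a 0.112 m spacing, as stated. A half-turned view will cancel camera bias and confirm the height.

Call:
{"op": "servo_tool", "data": {"moves": [[0,0,-2,-1.57],[0,0,-2,-1.57],[0,0,-2,-1.57],[0,0,-2,-1.57],[0,0,-2,-1.57],[0,0,-2,-1.57],[0,0,-2,-1.57],[0,0,-2,-1.57],[0,0,-2,-1.57],[0,0,-2,-1.57],[0,0,-2,-1.57],[0,0,-2,-1.57],[0,0,-2,-1.57]]}}

```text
time: 10.52
ee_pos: [0.5098, -0.2456, 0.2963]
tcp_rot: [-180.0, -0.0, 4.0]
wrist_force: [0.7, -0.8, -0.1]
opening: 0.0858
grasp_force: 0.0
```

Call:
{"op": "servo_tool", "data": {"moves": [[0,0,0,-1.57],[0,0,0,-1.57],[0,0,0,-1.57],[0,0,0,-1.57],[0,0,0,-1.57],[0,0,0,-1.57],[0,0,0,-1.57],[0,0,0,-1.57],[0,0,0,-1.57],[0,0,0,-1.57],[0,0,0,-1.57],[0,0,0,-1.57],[0,0,0,-1.57],[0,0,0,-1.57],[0,0,0,-1.57]]}}

```text
time: 11.77
ee_pos: [0.381, -0.3634, 0.2966]
tcp_rot: [-167.4, 3.0, -50.4]
wrist_force: [-0.2, -0.5, -0.3]
opening: 0.0851
grasp_force: 0.0
```

Run:
```python
from h import *
np.set_printoptions(precision=4,suppress=True)
im,T=snap('wrist');cv2.imwrite('pics/p2.png',im);np.save('Tp2.npy',T);print(T[:3,3],get_obs()['tcp_rot'])
g2=cv2.cvtColor(im,6);g1=cv2.cvtColor(cv2.imread('pics/p1.png'),6);T1=np.load('Tp1.npy')
for c0 in [(.4656,-.1866),(.5763,-.2028),(.4492,-.2973),(.56,-.3135)]:
    c1=circ_fit(g1,'wrist',T1,c0,.07,.0205,.005,1);c2=circ_fit(g2,'wrist',T,c0,.07,.0205,.008,1)
    r=lambda T,c:( (T@get_calibration('wrist')['tool_from_camera'])[:3,3],)
    rs=[]
    for TT,c in((T1,c1),(T,c2)):
        o=r(TT,c)[0];d=np.append(c[0],.07)-o;rs.append((o,d/np.linalg.norm(d)))
    print(c1[0],c2[0],c2[1:],'mean',(c1[0]+c2[0])/2,'tri',tri(*rs))
```

```text
[ 0.381  -0.3634  0.2966] [-167.4335    3.0258  -50.6457]
[ 0.4655 -0.1843] [ 0.4654 -0.187 ] (np.float64(0.019721926387890817), np.int64(71), 72) mean [ 0.4655 -0.1856] tri [ 0.4656 -0.1845  0.0668]
[ 0.5762 -0.2006] [ 0.5764 -0.2033] (np.float64(0.01980211963010786), np.int64(71), 72) mean [ 0.5763 -0.202 ] tri [ 0.5773 -0.2011  0.0668]
[ 0.4489 -0.295 ] [ 0.4493 -0.2976] (np.float64(0.01991183412151258), np.int64(71), 72) mean [ 0.4491 -0.2963] tri [ 0.4491 -0.2962  0.067 ]
[ 0.5599 -0.3113] [ 0.56   -0.3139] (np.float64(0.019925610420542892), np.int64(72), 72) mean [ 0.5599 -0.3126] tri [ 0.5608 -0.3126  0.067 ]
```

```bash
python3 m.py
python3 - <<'E'
from h import *
np.set_printoptions(precision=4,suppress=True)
print(get_calibration('wrist')); o=get_obs();print(o['q'],o['ee_pos'],o['tcp_rot'],o['wrist_force'],o['qd'],np.load('Tp1.npy'))
E
```

```text
(223, 107) [ 0.4665 -0.1767] 0.0205 [ 0.4654 -0.1842] 0.019618537627859804 70 72
(223, 107) [ 0.4665 -0.1767] 0.03 [ 0.4636 -0.1772] 0.030821035078166182 21 32
(302, 130) [ 0.5716 -0.1987] 0.0205 [ 0.5763 -0.2006] 0.01995204784596708 72 72
(302, 130) [ 0.5716 -0.1987] 0.03 [ 0.5781 -0.202 ] 0.03134628458565523 41 56
(210, 188) [ 0.4546 -0.2869] 0.0205 [ 0.449 -0.295] 0.019890443896550127 72 72
(210, 188) [ 0.4546 -0.2869] 0.03 [ 0.4585 -0.2899] 0.031582250521944445 23 39
(285, 203) [ 0.5592 -0.3008] 0.0205 [ 0.56   -0.3114] 0.020115046218538386 72 72
(285, 203) [ 0.5592 -0.3008] 0.03 [ 0.563  -0.3007] 0.031247891491317837 23 40
{'fx': 297.3186396354542, 'fy': 297.3186396354542, 'cx': 252.72780695454634, 'cy': 191.17333068546475, 'tool_from_camera': array([[-0.0008, -0.9585, -0.285 ,  0.0738],
       [ 1.    , -0.001 ,  0.0006,  0.0001],
       [-0.0009, -0.285 ,  0.9585, -0.1423],
       [ 0.    ,  0.    ,  0.    ,  1.    ]])}
[-50.646    5.9877  17.7328 104.771   12.5665 179.9997] [ 0.379  -0.3644  0.2969] [-167.4335    3.0258  -50.6457] [-0.7602 -0.8117  1.3102] [ 2.3462  0.2479  0.8126  0.034  -0.2264  0.1348] [[-0.0749  0.9972 -0.0001  0.5098]
 [ 0.9972  0.0749  0.0001 -0.2456]
 [ 0.0001 -0.0001 -1.      0.3162]
 [ 0.      0.      0.      1.    ]]
```

Call:
{"op": "servo_tool", "data": {"moves": [[0,0,0,0.5],[0,0,0,1.0],[0,0,0,1.57],[0,0,0,1.57],[0,0,0,1.57],[0,0,0,1.57],[0,0,0,1.57],[0,0,0,1.57],[0,0,0,1.57],[0,0,0,1.57],[0,0,0,1.57],[0,0,0,1.57],[0,0,0,1.57],[0,0,0,1.57],[0,0,0,1.57]]}}

```text
time: 13.07
ee_pos: [0.382, -0.3627, 0.2967]
tcp_rot: [-167.4, 3.0, 39.5]
wrist_force: [-1.0, -0.7, -0.7]
opening: 0.0854
grasp_force: 0.0
```

```bash
for i in 1 2 3; do python3 - <<'E'
from workcell import *
import numpy as np
np.set_printoptions(precision=5,suppress=True)
for i in range(2):
  print(get_calibration('wrist')['tool_from_camera'][:3].ravel()[[2,3,7,11]], get_calibration('top')['tvec'])
E
done
```

```text
[-0.28471  0.07223  0.00164 -0.14253] [-0.02645  0.54346  1.42337]
[-0.28471  0.07223  0.00164 -0.14253] [-0.02645  0.54346  1.42337]
[-0.28471  0.07223  0.00164 -0.14253] [-0.02645  0.54346  1.42337]
[-0.28471  0.07223  0.00164 -0.14253] [-0.02645  0.54346  1.42337]
[-0.28471  0.07223  0.00164 -0.14253] [-0.02645  0.54346  1.42337]
[-0.28471  0.07223  0.00164 -0.14253] [-0.02645  0.54346  1.42337]
```

The half turn ran joint 6 into its limit and left the tool tilted about 13°. I'll unwind to the opposite limit, where the same effect should tilt it back.

Call:
{"op": "servo_tool", "data": {"moves": [[0,0,0,2.2],[0,0,0,2.2],[0,0,0,2.2],[0,0,0,2.2],[0,0,0,2.2],[0,0,0,2.2],[0,0,0,2.2],[0,0,0,2.2],[0,0,0,2.2],[0,0,0,2.2],[0,0,0,2.2],[0,0,0,2.2],[0,0,0,2.2],[0,0,0,2.2],[0,0,0,2.2],[0,0,0,2.2],[0,0,0,2.2],[0,0,0,2.2],[0,0,0,2.2]]}}

```text
time: 14.65
ee_pos: [0.3811, -0.3629, 0.2974]
tcp_rot: [-167.4, 3.1, 165.7]
wrist_force: [-1.0, -0.1, -0.5]
opening: 0.0851
grasp_force: 0.0
```

Call:
{"op": "servo_tool", "data": {"moves": [[0,0,0,2.2],[0,0,0,2.2],[0,0,0,2.2],[0,0,0,2.2],[0,0,0,2.2],[0,0,0,2.2],[0,0,0,2.2],[0,0,0,2.2],[0,0,0,2.2],[0,0,0,2.2],[0,0,0,2.2],[0,0,0,2.2],[0,0,0,2.2],[0,0,0,2.2],[0,0,0,2.2],[0,0,0,2.2],[0,0,0,2.2],[0,0,0,2.2],[0,0,0,2.2]]}}

```text
time: 16.23
ee_pos: [0.3818, -0.3635, 0.296]
tcp_rot: [-167.5, 3.1, -68.3]
wrist_force: [-0.0, -0.0, 0.8]
opening: 0.085
grasp_force: 0.0
```

```bash
cat > q.py <<'E'
from h import *
np.set_printoptions(precision=4,suppress=True)
o=get_obs();T=pose();print(o['q'],o['ee_pos'],o['tcp_rot'],'z axis',T[:3,2],'tilt',np.degrees(np.arccos(-T[2,2])))
E
python3 q.py
```

```text
[ -50.5201    2.0738   13.5063  100.5196   12.8943 -161.7278] [ 0.3818 -0.3635  0.296 ] [-167.4556    3.143   -68.3436] z axis [ 0.1821  0.1299 -0.9747] tilt 12.926007266041898
```

Call:
{"op": "servo_tool", "data": {"moves": [[0,0,0,0.1],[0,0,0,0.2],[0,0,0,0.3],[0,0,0,0.4],[0,0,0,0.5],[0,0,0,0.6],[0,0,0,0.6]]}}

```text
time: 16.82
ee_pos: [0.4325, -0.3046, 0.2965]
tcp_rot: [-170.8, 3.2, -40.6]
wrist_force: [0.5, 0.0, 0.3]
opening: 0.0849
grasp_force: 0.0
```

```bash
python3 q.py
```

```text
[ -40.1134    6.9391   19.0817  105.2912    9.2258 -179.5107] [ 0.4325 -0.3046  0.2965] [-170.8011    3.227   -40.5972] z axis [ 0.0618  0.1575 -0.9856] tilt 9.743892808795904
```

Call:
{"op": "servo_tool", "data": {"moves": [[0,0,0,0.1],[0,0,0,0.2],[0,0,0,0.3],[0,0,0,0.4],[0,0,0,0.45],[0,0,0,0.45]]}}

```text
time: 17.32
ee_pos: [0.4811, -0.2095, 0.2963]
tcp_rot: [-176.0, 3.7, -26.2]
wrist_force: [0.1, -0.2, 0.5]
opening: 0.0851
grasp_force: 0.0
```

```bash
python3 q.py
```

```text
[ -25.7108    7.2057   19.6788  106.096     4.0128 -179.5091] [ 0.4811 -0.2095  0.2963] [-176.0184    3.6571  -26.2015] z axis [-0.0264  0.0904 -0.9956] tilt 5.404257393881739
```

Call:
{"op": "servo_tool", "data": {"moves": [[0,0,0,0.1],[0,0,0,0.2],[0,0,0,0.3],[0,0,0,0.34],[0,0,0,0.34],[0,0,0,0.34]]}}

```text
time: 17.82
ee_pos: [0.5059, -0.1029, 0.2963]
tcp_rot: [-179.2, 3.8, -12.5]
wrist_force: [0.5, 0.1, -0.0]
opening: 0.0857
grasp_force: 0.0
```

```bash
python3 q.py
```

```text
[ -11.9715    6.2534   18.6963  106.229     0.8619 -179.5124] [ 0.5059 -0.1029  0.2963] [-179.1704    3.7932  -12.4601] z axis [-0.0615  0.0284 -0.9977] tilt 3.882775968849407
```

Call:
{"op": "servo_tool", "data": {"moves": [[0,0,0,-2.02],[0,0,0,-2.02],[0,0,0,-2.02],[0,0,0,-2.02],[0,0,0,-2.02],[0,0,0,-2.02],[0,0,0,-2.02],[0,0,0,-2.02],[0,0,0,-2.02],[0,0,0,-2.02],[0,0,0,-2.02],[0,0,0,-2.02],[0,0,0,-2.02],[0,0,0,-2.02],[0,0,0,-2.02],[0,0,0,-2.02],[0,0,0,-2.02],[0,0,0,-2.02]]}}

```text
time: 19.32
ee_pos: [0.5056, -0.1039, 0.2965]
tcp_rot: [-179.1, 3.8, -128.0]
wrist_force: [0.6, 0.4, 0.4]
opening: 0.0856
grasp_force: 0.0
```

Call:
{"op": "servo_tool", "data": {"moves": [[0,0,0,-2.02],[0,0,0,-2.02],[0,0,0,-2.02],[0,0,0,-2.02],[0,0,0,-2.02],[0,0,0,-2.02],[0,0,0,-2.02],[0,0,0,-2.02],[0,0,0,-2.02],[0,0,0,-2.02],[0,0,0,-2.02],[0,0,0,-2.02],[0,0,0,-2.02],[0,0,0,-2.02],[0,0,0,-2.02],[0,0,0,-2.02],[0,0,0,-2.02],[0,0,0,-2.02]]}}

```text
time: 20.82
ee_pos: [0.5058, -0.104, 0.2962]
tcp_rot: [-179.1, 3.8, 116.5]
wrist_force: [0.1, 0.4, -0.6]
opening: 0.0852
grasp_force: 0.0
```

Call:
{"op": "servo_tool", "data": {"moves": [[0,0,0,-2.02],[0,0,0,-2.02],[0,0,0,-2.02],[0,0,0,-2.02],[0,0,0,-2.02],[0,0,0,-2.02],[0,0,0,-2.02],[0,0,0,-2.02],[0,0,0,-2.02],[0,0,0,-2.02],[0,0,0,-2.02],[0,0,0,-2.02],[0,0,0,-2.02],[0,0,0,-2.02],[0,0,0,-2.02],[0,0,0,-2.02],[0,0,0,-2.02],[0,0,0,-2.02]]}}

```text
time: 22.32
ee_pos: [0.5057, -0.1042, 0.2963]
tcp_rot: [-179.1, 3.8, 0.9]
wrist_force: [0.7, 0.5, 0.5]
opening: 0.0853
grasp_force: 0.0
```

```bash
python3 q.py
```

```text
[-11.6594   6.3708  18.8267 106.3463   0.0373 167.4685] [ 0.5057 -0.1042  0.2963] [-179.1182    3.7896    0.8999] z axis [-0.0663  0.0143 -0.9977] tilt 3.890698717874089
```

Call:
{"op": "servo_tool", "data": {"moves": [[4,-0.8,0,0],[8,-1.6,0,0],[12,-2.5,0,0],[16,-3.3,0,0],[20,-4.1,0,0],[21,-4.3,0,0],[22,-4.5,0,0],[23,-4.7,0,0],[23,-4.7,0,0]]}}

```text
time: 23.07
ee_pos: [0.7177, -0.1472, 0.2787]
tcp_rot: [-179.4, 2.8, 0.9]
wrist_force: [0.1, -0.2, -0.3]
opening: 0.085
grasp_force: 0.0
```

```bash
python3 q.py
```

```text
[-11.6064  45.4946  70.6221 117.9819   0.0346 167.5551] [ 0.7177 -0.1472  0.2787] [-179.3506    2.7798    0.8534] z axis [-0.0487  0.0106 -0.9988] tilt 2.854600130234027
```

Call:
{"op": "servo_tool", "data": {"moves": [[1,-0.2,0.5,0],[2,-0.4,0.5,0],[3,-0.6,1,0],[3,-0.6,1,0]]}}

```text
time: 23.4
ee_pos: [0.7288, -0.1494, 0.2805]
tcp_rot: [-179.7, 1.1, 0.6]
wrist_force: [-1.1, -0.3, 0.6]
opening: 0.0855
grasp_force: 0.0
```

```bash
python3 q.py
```

```text
[-11.5985  45.4142  70.7675 116.5037   0.0374 167.7613] [ 0.7288 -0.1494  0.2805] [-179.7196    1.1163    0.6426] z axis [-0.0195  0.0047 -0.9998] tilt 1.1509602512345265
```

Call:
{"op": "servo_tool", "data": {"moves": [[1,-0.2,0.3,0],[2,-0.4,0.6,0],[2,-0.4,0.6,0]]}}

```text
time: 23.65
ee_pos: [0.737, -0.151, 0.2751]
tcp_rot: [-179.8, 0.5, 0.6]
wrist_force: [1.1, -1.0, 0.1]
opening: 0.0854
grasp_force: 0.0
```

```bash
python3 q.py
```

```text
[-11.5944  45.7833  70.7171 115.4717   0.0383 167.7976] [ 0.737  -0.151   0.2751] [-179.8488    0.5177    0.6084] z axis [-0.0091  0.0025 -1.    ] tilt 0.5392768092568138
```

Call:
{"op": "servo_tool", "data": {"moves": [[1,-0.2,0.3,0],[1.5,-0.3,0.8,0],[1.5,-0.3,0.8,0]]}}

```text
time: 23.9
ee_pos: [0.7415, -0.1518, 0.2755]
tcp_rot: [-180.0, -0.1, 0.6]
wrist_force: [-0.3, -0.3, 0.5]
opening: 0.0855
grasp_force: 0.0
```

```bash
python3 q.py
```

```text
[-11.5884  45.7562  70.7218 114.8577   0.0418 167.8083] [ 0.7415 -0.1518  0.2755] [-179.9819   -0.1142    0.6033] z axis [ 0.002   0.0003 -1.    ] tilt 0.11565087520444377
```

Call:
{"op": "servo_tool", "data": {"moves": [[-4,-1.7,0,0.1],[-23,-10,2.5,1.65],[-23,-10,2.5,1.65],[-23,-10,2.5,1.65],[-23,-10,2.5,1.65],[-23,-10,2.5,1.65],[-23,-10,2.5,1.65],[-23,-10,2.5,1.65],[-23,-10,2.5,1.65],[-23,-10,2.5,1.65],[-23,-10,2.5,1.65],[-23,-10,2.5,1.65],[-23,-10,2.5,1.65],[-23,-10,2.5,1.65],[-23,-10,2.5,1.65],[-23,-10,2.5,1.65],[-23,-10,2.5,1.65]]}}

```text
time: 25.32
ee_pos: [0.5113, -0.2518, 0.3005]
tcp_rot: [-180.0, -0.1, 94.9]
wrist_force: [-0.3, 0.2, -0.1]
opening: 0.0852
grasp_force: 0.0
```

```bash
cat > hub.py <<'E'
from h import *
np.set_printoptions(precision=4,suppress=True)
print(get_obs()['tcp_rot'],get_obs()['ee_pos'])
for k in range(3):
    get_calibration.cache_clear()
    im,T=snap('wrist');g=cv2.cvtColor(im,6);print(get_calibration('wrist')['tool_from_camera'][:3,3])
    for c0 in [(.4656,-.1856),(.5763,-.202),(.4491,-.2963),(.56,-.3126)]:
        c=circ_fit(g,'wrist',T,c0,.07,.0205,.006,1,it=3);print(c[0],c[1],c[2],end=' ')
    print()
E
python3 hub.py
```

```text
[-179.984    -0.075    94.9105] [ 0.5113 -0.2518  0.3005]
[ 0.0709  0.0009 -0.1422]
[ 0.4656 -0.1867] 0.019704077346539298 72 [ 0.5763 -0.2031] 0.01988547741331117 72 [ 0.4492 -0.2972] 0.019871796377313598 72 [ 0.5601 -0.3136] 0.019886490235445843 72 
[ 0.0709  0.0009 -0.1422]
[ 0.4656 -0.1865] 0.01966215331348133 68 [ 0.5763 -0.203 ] 0.019920420551838163 69 [ 0.4493 -0.2974] 0.019852322355522898 72 [ 0.5601 -0.3136] 0.01997691014200635 72 
[ 0.0709  0.0009 -0.1422]
[ 0.4657 -0.1865] 0.01956588828270178 70 [ 0.5762 -0.2031] 0.019908452014982373 70 [ 0.4493 -0.2974] 0.019915718579055542 72 [ 0.5601 -0.3134] 0.019927970698914846 72
```

Call:
{"op": "servo_tool", "data": {"moves": [[1.5,49.5,0,0.01],[1.5,49.5,0,0.01],[1.5,49.5,0,0.01],[1.5,49.5,0,0.01],[1.5,49.5,0,0.01],[1.5,49.5,0,0.01],[1.5,49.5,0,0.01],[1.5,49.5,0,0.01],[1.5,49.5,0,0.01],[1.5,49.5,0,0.01],[1.5,49.5,0,0.01],[1.5,49.5,0,0.01],[1.5,49.5,0,0.01],[1.5,49.5,0,0.01],[1.5,49.5,0,0.01]]}}

```text
time: 26.72
ee_pos: [0.5262, 0.2431, 0.3002]
tcp_rot: [-180.0, -0.1, 95.7]
wrist_force: [0.3, -1.0, 0.2]
opening: 0.0853
grasp_force: 0.0
```

```bash
cat > bush.py <<'E'
from h import *
np.set_printoptions(precision=4,suppress=True)
print(get_obs()['tcp_rot'],get_obs()['ee_pos'])
im,T=snap('wrist');cv2.imwrite('pics/b1.png',im);np.save('Tb1.npy',T);g=cv2.cvtColor(im,6)
for c0 in [(.5426,.3442),(.5482,.2842),(.5565,.2180),(.5612,.1561)]:
    a=circ_fit(g,'wrist',T,c0,.063,.0115,.005,1);b=circ_fit(im[:,:,2],'wrist',T,a[0],.063,.027,.005,-1);print('plug',*a,'rim',*b)
E
python3 bush.py
```

```text
[-179.9591   -0.0551   95.7002] [0.5262 0.2431 0.3002]
plug [0.541  0.3446] 0.012012292596993969 72 72 rim [0.5409 0.3447] 0.026854999762801413 72 72
plug [0.5474 0.283 ] 0.012052631933389261 72 72 rim [0.5476 0.2828] 0.026894041467590352 72 72
plug [0.5565 0.2179] 0.011867674909445984 72 72 rim [0.5565 0.2179] 0.026999449654258465 72 72
plug [0.5606 0.1555] 0.011798999428453584 72 72 rim [0.5608 0.1555] 0.02696753001702385 69 72
```

View pics/b1.png

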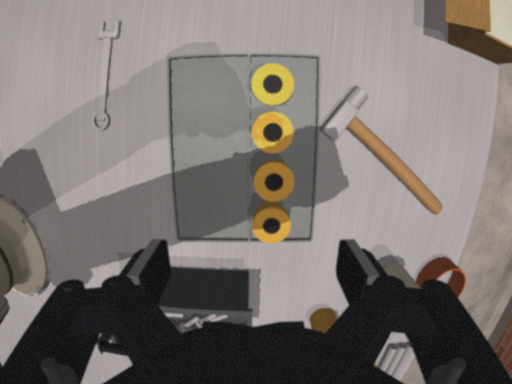

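Empty bay visible, with tray corners at (170,57), (319,56), (311,239) and (179,239), and four bushings with clean circle fits. Picking the first one, at (.5607,.1555).

Call:
{"op": "servo_tool", "data": {"moves": [[3.5,-8.8,-4,0],[3.5,-8.8,-8,0],[3.5,-8.8,-12,0],[3.5,-8.8,-16,0],[3.5,-8.8,-20,0],[3.5,-8.8,-23,0],[3.5,-8.8,-25,0],[3.5,-8.8,-25.9,0],[3.5,-8.8,-25.9,0],[3.5,-8.8,-25.9,0]]}}

```text
time: 27.6
ee_pos: [0.562, 0.1546, 0.0433]
tcp_rot: [179.9, -0.1, 95.6]
wrist_force: [0.5, -0.1, 0.0]
opening: 0.0856
grasp_force: 0.0
```

Call:
{"op": "servo_tool", "data": {"moves": [[0,0,0,0],[0,0,0,0],[0,0,0,0],[0,0,0,0],[0,0,0,0],[0,0,0,0],[0,0,0,0],[0,0,0,0]], "claw": 1, "force": 90}}

```text
time: 28.27
ee_pos: [0.5623, 0.1556, 0.0444]
tcp_rot: [179.8, -0.1, 95.7]
wrist_force: [-4.4, -0.9, 11.5]
opening: 0.0512
grasp_force: 91.6
```

```bash
python3 - <<'E'
from h import *
np.set_printoptions(precision=4,suppress=True)
T=np.load('Tb1.npy');C=[onz(ray('wrist',p,T),.013)[:2] for p in[(170,57),(319,56),(311,239),(179,239)]]
print(C);L=np.array([(-.118,.145),(.104,.145),(.104,-.145),(-.118,-.145)])
M,_=cv2.estimateAffinePartial2D(L,np.array(C));print(M,np.degrees(np.arctan2(M[1,0],M[0,0])),np.hypot(M[1,0],M[0,0]),'bay',M@[-.0575,0,1]);print([M@[.034,y,1] for y in(.096,-.096)])
im,_=snap('wrist');cv2.imwrite('pics/g1.png',im)
E
python3 q.py
```

```text
[array([0.3921, 0.3778]), array([0.6065, 0.3987]), array([0.6335, 0.1168]), array([0.4201, 0.0947])]
[[ 0.9702 -0.0954  0.5199]
 [ 0.0954  0.9702  0.2476]] 5.617619632667794 0.9749050372290244 bay [0.4641 0.2421]
[array([0.5437, 0.344 ]), array([0.562 , 0.1577])]
[15.4323  9.824  -5.2679 74.717   0.0844 99.7035] [0.5623 0.1557 0.0444] [179.8259  -0.1154  95.7291] z axis [ 0.0028  0.0023 -1.    ] tilt 0.20890233328068564
```

View pics/g1.png

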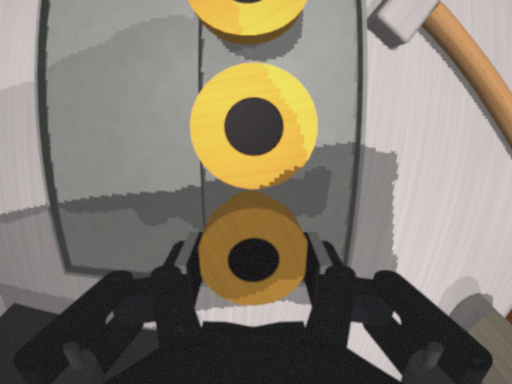

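Bushing 4 is held squarely between the pads, plug at (254,260), and its neighbour is clear. I'll lift it and measure its offset in the grip.

Call:
{"op": "servo_tool", "data": {"moves": [[0,0,1,0],[0,0,3,0],[0,0,6,0],[0,0,10,0],[0,0,14,0],[0,0,18,0],[0,0,22,0],[0,0,24,0],[0,0,24,0]]}}

```text
time: 29.07
ee_pos: [0.5622, 0.1555, 0.2875]
tcp_rot: [179.6, -0.2, 95.7]
wrist_force: [0.7, 0.4, -3.6]
opening: 0.0509
grasp_force: 95.5
```

```bash
cat > held.py <<'E'
from h import *
np.set_printoptions(precision=4,suppress=True)
im,T=snap('wrist');g=cv2.cvtColor(im,6);p=T[:3,3]
for dz in(.019,):
    a=circ_fit(g,'wrist',T,p[:2],p[2]+dz,.012,.005,1)
    d=np.append(a[0],p[2]+dz)-p;print(dz,a[1:],'off world',d[:2],'off tool',(T[:3,:3].T@d)[:2],'tcp',p)
E
python3 held.py; python3 q.py
```

```text
0.019 (np.float64(0.011999999999997617), np.int64(72), 72) off world [0.0007 0.0004] off tool [0.0004 0.0009] tcp [0.5622 0.1555 0.2875]
[ 15.4268  11.0807  22.8231 101.5014   0.0815  99.7059] [0.562  0.1555 0.2839] [179.7762  -0.121   95.7213] z axis [ 0.0037  0.0025 -1.    ] tilt 0.2543979949444715
```

Call:
{"op": "servo_tool", "data": {"moves": [[0,-1.5,1,0],[0.2,-4,1,0],[0.4,-7.5,1,0],[0.6,-11,1,0],[0.8,-15,1,0],[1,-19,1,0],[1.1,-23,1,0],[1.2,-27,1,0],[1.3,-30.5,1,0],[1.4,-33,0,0],[1.4,-35,-2,0],[1.4,-35.8,-5,0],[1.4,-35.8,-9,0],[1.4,-35.8,-12,0],[1.4,-35.8,-14.5,0],[1.4,-35.8,-16,0],[1.4,-35.8,-16,0],[1.4,-35.8,-16,0]]}}

```text
time: 30.62
ee_pos: [0.5738, -0.2027, 0.1194]
tcp_rot: [-179.8, -0.2, 95.7]
wrist_force: [-0.4, 0.1, -4.6]
opening: 0.051
grasp_force: 95.3
```

```bash
python3 held.py; python3 q.py;python3 - <<'E'
from h import *
im,T=snap('wrist');cv2.imwrite('pics/g2.png',im)
E
```

```text
0.019 (np.float64(0.012000000000015252), np.int64(72), 72) off world [0.001  0.0004] off tool [0.0004 0.0009] tcp [ 0.5738 -0.2027  0.1194]
[-19.4742  12.476    6.3232  83.9679   0.0573  64.8251] [ 0.5748 -0.2029  0.1212] [-179.9151   -0.1033   95.7006] z axis [-0.0017  0.0016 -1.    ] tilt 0.13367488855450416
```

View pics/g2.png

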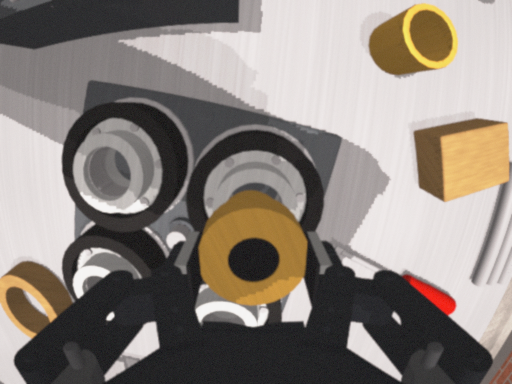

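The bushing hangs right over the far hub, plug at (254,260), hub ring behind it. Nudging x and lowering into the free part of the bore.

Call:
{"op": "servo_tool", "data": {"moves": [[0.1,0,-0.3,0],[0.1,0,-0.6,0],[0.1,0,-0.9,0],[0.1,0,-1.2,0],[0.1,0,-1.5,0],[0.1,0,-1.8,0],[0.1,0,-1.8,0]]}}

```text
time: 31.3
ee_pos: [0.5764, -0.2027, 0.1027]
tcp_rot: [-180.0, -0.1, 95.7]
wrist_force: [1.8, -0.7, -4.9]
opening: 0.051
grasp_force: 95.3
```

Call:
{"op": "servo_tool", "data": {"moves": [[0,0,-0.3,0],[0,0,-0.6,0],[0,0,-0.9,0],[0,0,-1.2,0],[0,0,-1.5,0],[0,0,-1.8,0],[0,0,-2.1,0],[0,0,-2.4,0],[0,0,-2.7,0],[0,0,-2.9,0],[0,0,-3.0,0],[0,0,-3.0,0]]}}

```text
time: 32.3
ee_pos: [0.5771, -0.2031, 0.0749]
tcp_rot: [179.9, -0.0, 95.7]
wrist_force: [1.5, 1.2, 7.1]
opening: 0.0508
grasp_force: 97.1
```

Call:
{"op": "servo_tool", "data": {"moves": [[0,0,-0.1,0],[0,0,-0.2,0],[0,0,-0.3,0],[0,0,-0.4,0],[0,0,-0.5,0],[0,0,-0.5,0]]}}

```text
time: 32.8
ee_pos: [0.5771, -0.2031, 0.0718]
tcp_rot: [179.8, 0.0, 95.7]
wrist_force: [-6.0, 3.4, 18.2]
opening: 0.0509
grasp_force: 98.4
```

Call:
{"op": "servo_tool", "data": {"moves": [[0,0,-0.1,0],[0,0,-0.1,0],[0,0,-0.1,0]]}}

```text
time: 33.05
ee_pos: [0.5771, -0.2031, 0.0717]
tcp_rot: [179.8, 0.0, 95.7]
wrist_force: [-7.4, 3.4, 23.8]
opening: 0.0514
grasp_force: 99.1
```

Call:
{"op": "servo_tool", "data": {"moves": [[0,0,0.1,0],[0,0,0.1,0],[0,0,0.1,0],[0,0,0.1,0],[0,0,0.1,0],[0,0,0.1,0],[0,0,2,0],[0,0,5,0],[0,0,9,0],[0,0,13,0],[0,0,17,0],[0,0,21,0],[0,0,23,0],[0,0,23,0]], "claw": 0}}

```text
time: 34.22
ee_pos: [0.5771, -0.2031, 0.3029]
tcp_rot: [179.6, 0.1, 95.7]
wrist_force: [0.2, -0.0, 1.3]
opening: 0.0855
grasp_force: 0.0
```

```bash
cat > seat.py <<'E'
from h import *
import sys
np.set_printoptions(precision=4,suppress=True)
im,T=snap('wrist');g=cv2.cvtColor(im,6);print(get_obs()['ee_pos'])
hubs=[(.4655,-.1867),(.5767,-.2031),(.4492,-.2974),(.56,-.3136)]
for i in map(int,sys.argv[1:]):
    c=circ_fit(im[:,:,2],'wrist',T,hubs[i],.09,.027,.006,-1);p=circ_fit(g,'wrist',T,hubs[i],.09,.012,.005,1);print(i,'rim',*c,'plug',*p)
E
python3 seat.py 1; python3 q.py
```

```text
[ 0.5771 -0.2031  0.3   ]
1 rim [ 0.5775 -0.204 ] 0.02705920691460982 42 63 plug [ 0.5775 -0.2031] 0.01201141852402178 72 72
[-19.416   16.2274  30.8542 104.4272   0.0593  64.8702] [ 0.5771 -0.2031  0.3   ] [179.7941   0.0311  95.7138] z axis [ 0.0036 -0.0002 -1.    ] tilt 0.20824875143071653
```

Seated: plug fits on the hub axis at (.5775,-.2031). Next bushing.

Call:
{"op": "servo_tool", "data": {"moves": [[-2,42.1,0,0],[-2,42.1,0,0],[-2,42.1,0,0],[-2,42.1,0,0],[-2,42.1,0,0],[-2,42.1,0,0],[-2,42.1,0,0],[-2,42.1,0,0],[-2,42.1,0,0],[-2,42.1,0,0],[-2,42.1,0,0],[-2,42.1,0,0],[-2,42.1,0,0]]}}

```text
time: 35.35
ee_pos: [0.5561, 0.2181, 0.2961]
tcp_rot: [-179.9, -0.0, 95.8]
wrist_force: [0.2, 0.0, -0.2]
opening: 0.0854
grasp_force: 0.0
```

Call:
{"op": "servo_tool", "data": {"moves": [[0,0,-4,0],[0,0,-8,0],[0,0,-12,0],[0,0,-16,0],[0,0,-20,0],[0,0,-23,0],[0,0,-25,0],[0,0,-25.7,0],[0,0,-25.7,0],[0,0,-25.7,0]]}}

```text
time: 36.18
ee_pos: [0.5569, 0.2173, 0.0414]
tcp_rot: [180.0, -0.1, 95.6]
wrist_force: [0.2, -0.3, 0.3]
opening: 0.0858
grasp_force: 0.0
```

Call:
{"op": "servo_tool", "data": {"moves": [[0,0,0.15,0],[0,0,0.15,0],[0,0,0.15,0],[0,0,0.15,0],[0,0,0.15,0],[0,0,0.15,0],[0,0,0.15,0],[0,0,0.15,0],[0,0,0.15,0]], "claw": 1}}

```text
time: 36.93
ee_pos: [0.5571, 0.2186, 0.0442]
tcp_rot: [179.9, -0.1, 95.7]
wrist_force: [-2.6, -1.7, 9.5]
opening: 0.0508
grasp_force: 92.5
```

Call:
{"op": "servo_tool", "data": {"moves": [[0,0,1,0],[0,0,3,0],[0,0,6,0],[0,0,10,0],[0,0,14,0],[0,0,18,0],[0,0,22,0],[0,0,25,0],[0,0,26,0],[0,0,26,0]]}}

```text
time: 37.77
ee_pos: [0.5568, 0.2185, 0.3057]
tcp_rot: [179.7, -0.2, 95.7]
wrist_force: [0.4, 1.0, -4.5]
opening: 0.0513
grasp_force: 95.4
```

```bash
python3 held.py
```

```text
0.019 (np.float64(0.011999999999995303), np.int64(72), 72) off world [0.0007 0.    ] off tool [0.     0.0008] tcp [0.5568 0.2185 0.3057]
```

Call:
{"op": "servo_tool", "data": {"moves": [[0,-2,0,0],[0.1,-5,0,0],[0.1,-9,0,0],[0.1,-13,0,0],[0.2,-17,0,0],[0.2,-21,0,0],[0.2,-25,0,0],[0.3,-29,0,0],[0.3,-33,0,0],[0.4,-37,0,0],[0.4,-41,0,0],[0.4,-45,0,0],[0.4,-48.5,0,0],[0.4,-51,0,0],[0.4,-52.6,0,0],[0.4,-53.2,0,0],[0.4,-53.2,0,0]]}}

```text
time: 39.23
ee_pos: [0.5598, -0.3149, 0.2994]
tcp_rot: [-179.8, -0.2, 95.6]
wrist_force: [-0.1, 0.3, -5.1]
opening: 0.0512
grasp_force: 95.3
```

Call:
{"op": "servo_tool", "data": {"moves": [[0,0,-3,0],[0,0,-7,0],[0,0,-11,0],[0,0,-14,0],[0,0,-16.5,0],[0,0,-18,0],[0,0,-18.5,0],[0,0,-18.5,0],[0,0,-18.5,0]]}}

```text
time: 39.98
ee_pos: [0.5606, -0.3131, 0.1177]
tcp_rot: [180.0, -0.1, 95.8]
wrist_force: [0.2, -0.2, -5.0]
opening: 0.051
grasp_force: 95.4
```

```bash
python3 q.py
```

```text
[-29.2106  16.9489  11.3333  84.4157   0.06    55.0293] [ 0.5606 -0.3131  0.1177] [179.9912  -0.0671  95.7601] z axis [ 0.      0.0012 -1.    ] tilt 0.06771343547304931
```

Call:
{"op": "servo_tool", "data": {"moves": [[0,0,-0.3,0],[0,0,-0.6,0],[0,0,-0.9,0],[0,0,-1.2,0],[0,0,-1.5,0],[0,0,-1.6,0],[0,0,-1.6,0]]}}

```text
time: 40.57
ee_pos: [0.5602, -0.3137, 0.1004]
tcp_rot: [-180.0, -0.1, 95.7]
wrist_force: [-0.5, 1.0, -5.2]
opening: 0.0513
grasp_force: 95.4
```

Call:
{"op": "servo_tool", "data": {"moves": [[0,0,-0.3,0],[0,0,-0.6,0],[0,0,-0.9,0],[0,0,-1.2,0],[0,0,-1.5,0],[0,0,-1.8,0],[0,0,-2.1,0],[0,0,-2.4,0],[0,0,-2.6,0],[0,0,-2.8,0],[0,0,-2.9,0],[0,0,-3,0],[0,0,-3.1,0],[0,0,-3.1,0]]}}

```text
time: 41.73
ee_pos: [0.5605, -0.3137, 0.0723]
tcp_rot: [179.9, -0.0, 95.7]
wrist_force: [-5.6, 5.0, 11.9]
opening: 0.0506
grasp_force: 97.3
```

Call:
{"op": "servo_tool", "data": {"moves": [[0,0,-0.1,0],[0,0,-0.2,0],[0,0,-0.3,0],[0,0,-0.3,0],[0,0,-0.3,0]]}}

```text
time: 42.15
ee_pos: [0.5606, -0.3137, 0.0713]
tcp_rot: [179.8, 0.0, 95.7]
wrist_force: [-10.6, 8.1, 24.8]
opening: 0.0508
grasp_force: 99.0
```

Call:
{"op": "servo_tool", "data": {"moves": [[0,0,0.1,0],[0,0,0.1,0],[0,0,0.1,0],[0,0,0.1,0],[0,0,0.1,0],[0,0,0.1,0],[0,0,2,0],[0,0,5,0],[0,0,9,0],[0,0,13,0],[0,0,17,0],[0,0,21,0],[0,0,23,0],[0,0,23,0]], "claw": 0}}

```text
time: 43.32
ee_pos: [0.5611, -0.3142, 0.3026]
tcp_rot: [179.7, 0.2, 95.7]
wrist_force: [-0.3, 0.3, 0.0]
opening: 0.0854
grasp_force: 0.0
```

```bash
python3 seat.py 1 3; python3 q.py
python3 - <<'E'
from h import *
im,T=snap('top');cv2.imwrite('pics/top1.png',im)
E
```

```text
[ 0.561  -0.3143  0.2996]
1 rim [ 0.5788 -0.2015] 0.028134767475050136 39 55 plug [ 0.5775 -0.2032] 0.011996409505656388 72 72
3 rim [ 0.5611 -0.3148] 0.027072292084542805 42 66 plug [ 0.5608 -0.314 ] 0.011961454061842049 72 72
[-29.2774  21.3164  37.2949 105.7741   0.0487  55.0138] [ 0.561  -0.3143  0.2996] [179.8046   0.0773  95.7088] z axis [ 0.0035 -0.001  -1.    ] tilt 0.21014526730918082
```

Call:
{"op": "servo_tool", "data": {"moves": [[-1.3,59.7,0,0],[-1.3,59.7,0,0],[-1.3,59.7,0,0],[-1.3,59.7,0,0],[-1.3,59.7,0,0],[-1.3,59.7,0,0],[-1.3,59.7,0,0],[-1.3,59.7,0,0],[-1.3,59.7,0,0],[-1.3,59.7,0,0],[-1.3,59.7,0,0],[-1.3,59.7,0,0],[-1.3,59.7,0,0],[-1.3,59.7,0,0],[-1.3,59.7,0,0],[-1.3,59.7,0,0],[-1.3,59.7,0,0],[-1.3,59.7,0,0]]}}

```text
time: 44.92
ee_pos: [0.5473, 0.2822, 0.296]
tcp_rot: [-179.9, -0.0, 95.7]
wrist_force: [-1.4, -0.4, -0.1]
opening: 0.0853
grasp_force: 0.0
```

```bash
sed -e "s/b1/b2/g" bush.py > bush2.py; python3 bush2.py
```

```text
[-179.904    -0.031    95.6831] [0.5473 0.2822 0.296 ]
plug [0.5411 0.3447] 0.012030015166786766 72 72 rim [0.5408 0.3446] 0.026879944259583708 72 72
plug [0.5474 0.2832] 0.0119997617178433 72 72 rim [0.5476 0.2831] 0.0269665006733405 72 72
plug [0.5512 0.2209] 0 1 0 rim [0.5512 0.2209] 0 4 0
plug [0.5612 0.1561] 0 0 0 rim [0.56  0.162] 0.025223679853291214 11 22
```

Bushing 2 confirmed right below; descend and grip.

Call:
{"op": "servo_tool", "data": {"moves": [[0,0,-4,0],[0,0,-8,0],[0,0,-12,0],[0,0,-16,0],[0,0,-20,0],[0,0,-23,0],[0,0,-25,0],[0,0,-25.5,0],[0,0,-25.5,0],[0,0,-25.5,0]]}}

```text
time: 45.8
ee_pos: [0.548, 0.2827, 0.0434]
tcp_rot: [179.9, -0.1, 95.6]
wrist_force: [0.4, 0.6, 1.2]
opening: 0.0854
grasp_force: 0.0
```

Call:
{"op": "servo_tool", "data": {"moves": [[0,0,0,0],[0,0,0,0],[0,0,0,0],[0,0,0,0],[0,0,0,0],[0,0,0,0],[0,0,0,0],[0,0,0,0]], "claw": 1}}

```text
time: 46.47
ee_pos: [0.548, 0.2836, 0.0441]
tcp_rot: [179.9, -0.1, 95.7]
wrist_force: [-2.3, -1.7, 8.7]
opening: 0.0511
grasp_force: 92.9
```

Call:
{"op": "servo_tool", "data": {"moves": [[0,0,1,0],[0,0,3,0],[0,0,6,0],[0,0,10,0],[0,0,14,0],[0,0,18,0],[0,0,22,0],[0,0,25,0],[0,0,26,0],[0,0,26,0]]}}

```text
time: 47.3
ee_pos: [0.5477, 0.2835, 0.3057]
tcp_rot: [179.7, -0.2, 95.7]
wrist_force: [0.7, 0.2, -4.3]
opening: 0.0512
grasp_force: 95.4
```

```bash
python3 held.py
```

```text
0.019 (np.float64(0.011999999999986919), np.int64(72), 72) off world [ 0.0007 -0.    ] off tool [-0.      0.0008] tcp [0.5477 0.2835 0.3057]
```

Call:
{"op": "servo_tool", "data": {"moves": [[-0.3,-2,0,0],[-0.9,-5,0,0],[-1.6,-9,0,0],[-2.3,-13,0,0],[-3,-17,0,0],[-3.7,-21,0,0],[-4.4,-25,0,0],[-5.1,-29,0,0],[-5.8,-33,0,0],[-6.5,-37,0,0],[-7.1,-40.5,0,0],[-7.6,-43.5,0,0],[-8,-46,0,0],[-8.1,-47,0,0],[-8.1,-47,0,0]]}}

```text
time: 48.6
ee_pos: [0.4655, -0.1885, 0.2999]
tcp_rot: [-179.8, -0.1, 95.5]
wrist_force: [0.2, 0.5, -4.3]
opening: 0.0505
grasp_force: 95.4
```

Call:
{"op": "servo_tool", "data": {"moves": [[0,0,-3,0],[0,0,-7,0],[0,0,-11,0],[0,0,-14,0],[0,0,-16.5,0],[0,0,-18,0],[0,0,-18.5,0],[0,0,-18.5,0],[0,0,-18.5,0]]}}

```text
time: 49.35
ee_pos: [0.4665, -0.1862, 0.1173]
tcp_rot: [-180.0, -0.1, 95.8]
wrist_force: [-0.1, 0.2, -5.2]
opening: 0.0512
grasp_force: 95.6
```

```bash
python3 q.py
```

```text
[-21.7974  -2.2264  -9.865   82.4139   0.0692  62.446 ] [ 0.4665 -0.1862  0.1173] [-179.9855   -0.0856   95.7566] z axis [-0.0004  0.0015 -1.    ] tilt 0.08686103057122879
```

Call:
{"op": "servo_tool", "data": {"moves": [[0,0,-0.3,0],[0,0,-0.6,0],[0,0,-0.9,0],[0,0,-1.2,0],[0,0,-1.5,0],[0,0,-1.6,0],[0,0,-1.6,0]]}}

```text
time: 49.93
ee_pos: [0.4661, -0.1867, 0.1005]
tcp_rot: [-179.9, -0.1, 95.7]
wrist_force: [-0.5, 0.5, -4.7]
opening: 0.051
grasp_force: 95.9
```

Call:
{"op": "servo_tool", "data": {"moves": [[0,0,-0.3,0],[0,0,-0.6,0],[0,0,-0.9,0],[0,0,-1.2,0],[0,0,-1.5,0],[0,0,-1.8,0],[0,0,-2.1,0],[0,0,-2.4,0],[0,0,-2.6,0],[0,0,-2.8,0],[0,0,-2.9,0],[0,0,-3,0],[0,0,-3.1,0],[0,0,-3.2,0],[0,0,-3.3,0],[0,0,-3.3,0]]}}

```text
time: 51.27
ee_pos: [0.4661, -0.1866, 0.0711]
tcp_rot: [179.9, -0.1, 95.7]
wrist_force: [-15.4, 7.5, 27.3]
opening: 0.0509
grasp_force: 99.5
```

Call:
{"op": "servo_tool", "data": {"moves": [[0,0,0.2,0],[0,0,0.2,0],[0,0,0.2,0],[0,0,0.2,0],[0,0,0.2,0],[0,0,0.2,0],[0,0,2,0],[0,0,5,0],[0,0,9,0],[0,0,13,0],[0,0,17,0],[0,0,21,0],[0,0,23,0],[0,0,23,0]], "claw": 0}}

```text
time: 52.43
ee_pos: [0.4673, -0.1872, 0.3029]
tcp_rot: [179.7, 0.1, 95.7]
wrist_force: [0.9, 0.2, 0.4]
opening: 0.0856
grasp_force: 0.0
```

```bash
python3 seat.py 0 1 3
```

```text
[ 0.4671 -0.1872  0.3001]
0 rim [ 0.4665 -0.1879] 0.02710112058402328 43 66 plug [ 0.4663 -0.1868] 0.012004697044205304 72 72
1 rim [ 0.5777 -0.2033] 0.026976766635265943 58 68 plug [ 0.5776 -0.2032] 0.011888070859171417 72 72
3 rim [ 0.5605 -0.3137] 0.027022065545391515 62 71 plug [ 0.5606 -0.3138] 0.011653884948463132 70 72
```

Call:
{"op": "servo_tool", "data": {"moves": [[7.4,53.2,0,0],[7.4,53.2,0,0],[7.4,53.2,0,0],[7.4,53.2,0,0],[7.4,53.2,0,0],[7.4,53.2,0,0],[7.4,53.2,0,0],[7.4,53.2,0,0],[7.4,53.2,0,0],[7.4,53.2,0,0],[7.4,53.2,0,0],[7.4,53.2,0,0],[7.4,53.2,0,0],[7.4,53.2,0,0],[7.4,53.2,0,0],[7.4,53.2,0,0]]}}

```text
time: 53.82
ee_pos: [0.5401, 0.3451, 0.2963]
tcp_rot: [-179.9, -0.0, 95.7]
wrist_force: [0.7, -1.0, -0.0]
opening: 0.0858
grasp_force: 0.0
```

Call:
{"op": "servo_tool", "data": {"moves": [[0,0,-4,0],[0,0,-8,0],[0,0,-12,0],[0,0,-16,0],[0,0,-20,0],[0,0,-23,0],[0,0,-25,0],[0,0,-25.5,0],[0,0,-25.5,0],[0,0,-25.5,0]]}}

```text
time: 54.65
ee_pos: [0.5409, 0.3447, 0.0446]
tcp_rot: [179.9, -0.1, 95.7]
wrist_force: [1.0, -0.3, 0.7]
opening: 0.0857
grasp_force: 0.0
```

Call:
{"op": "servo_tool", "data": {"moves": [[0,0,-0.1,0],[0,0,-0.1,0],[0,0,-0.1,0],[0,0,-0.1,0],[0,0,-0.1,0],[0,0,-0.1,0],[0,0,-0.1,0],[0,0,-0.1,0]], "claw": 1}}

```text
time: 55.32
ee_pos: [0.541, 0.3457, 0.0441]
tcp_rot: [179.9, -0.1, 95.7]
wrist_force: [-1.7, -1.4, 8.3]
opening: 0.0514
grasp_force: 93.7
```

Call:
{"op": "servo_tool", "data": {"moves": [[0,0,1,0],[0,0,3,0],[0,0,6,0],[0,0,10,0],[0,0,14,0],[0,0,18,0],[0,0,22,0],[0,0,25,0],[0,0,26,0],[0,0,26,0]]}}

```text
time: 56.15
ee_pos: [0.5407, 0.3455, 0.3057]
tcp_rot: [179.8, -0.2, 95.7]
wrist_force: [-0.1, 0.7, -4.6]
opening: 0.0512
grasp_force: 95.3
```

```bash
python3 held.py
```

```text
0.019 (np.float64(0.011999999999990388), np.int64(72), 72) off world [ 0.0007 -0.0004] off tool [-0.0004  0.0008] tcp [0.5407 0.3455 0.3057]
```

Call:
{"op": "servo_tool", "data": {"moves": [[-0.3,-2,0,0],[-0.8,-5,0,0],[-1.3,-9,0,0],[-1.9,-13,0,0],[-2.4,-17,0,0],[-3,-21,0,0],[-3.6,-25,0,0],[-4.2,-29,0,0],[-4.8,-33,0,0],[-5.3,-37,0,0],[-5.9,-41,0,0],[-6.4,-45,0,0],[-7,-49,0,0],[-7.5,-53,0,0],[-8,-57,0,0],[-8.5,-60.5,0,0],[-8.9,-63,0,0],[-9.1,-64.3,0,0],[-9.1,-64.3,0,0]]}}

```text
time: 57.78
ee_pos: [0.4483, -0.2999, 0.2995]
tcp_rot: [-179.8, -0.2, 95.5]
wrist_force: [1.0, -0.7, -4.9]
opening: 0.0511
grasp_force: 95.4
```

Call:
{"op": "servo_tool", "data": {"moves": [[0,0,-3,0],[0,0,-7,0],[0,0,-11,0],[0,0,-14,0],[0,0,-16.5,0],[0,0,-18,0],[0,0,-18.5,0],[0,0,-18.5,0],[0,0,-18.5,0]]}}

```text
time: 58.53
ee_pos: [0.4495, -0.2972, 0.1174]
tcp_rot: [-180.0, -0.1, 95.8]
wrist_force: [-0.1, 0.2, -4.3]
opening: 0.0512
grasp_force: 95.6
```

```bash
python3 q.py
```

```text
[-33.5031   2.7729  -4.8393  82.448    0.0556  50.7459] [ 0.4495 -0.2972  0.1174] [-179.9886   -0.0812   95.7509] z axis [-0.0003  0.0014 -1.    ] tilt 0.08195867329447931
```

Call:
{"op": "servo_tool", "data": {"moves": [[0,0,-0.3,0],[0,0,-0.6,0],[0,0,-0.9,0],[0,0,-1.2,0],[0,0,-1.5,0],[0,0,-1.6,0],[0,0,-1.6,0]]}}

```text
time: 59.12
ee_pos: [0.4492, -0.2975, 0.1004]
tcp_rot: [-180.0, -0.1, 95.7]
wrist_force: [0.9, 2.3, -5.5]
opening: 0.0511
grasp_force: 95.7
```

Call:
{"op": "servo_tool", "data": {"moves": [[0,0,-0.3,0],[0,0,-0.6,0],[0,0,-0.9,0],[0,0,-1.2,0],[0,0,-1.5,0],[0,0,-1.8,0],[0,0,-2.1,0],[0,0,-2.4,0],[0,0,-2.6,0],[0,0,-2.8,0],[0,0,-2.9,0],[0,0,-3,0],[0,0,-3.1,0],[0,0,-3.2,0],[0,0,-3.3,0],[0,0,-3.3,0]]}}

```text
time: 60.45
ee_pos: [0.4494, -0.2973, 0.0711]
tcp_rot: [179.9, -0.1, 95.7]
wrist_force: [-8.9, 12.5, 24.1]
opening: 0.051
grasp_force: 99.1
```

Call:
{"op": "servo_tool", "data": {"moves": [[0,0,0.2,0],[0,0,0.2,0],[0,0,0.2,0],[0,0,0.2,0],[0,0,0.2,0],[0,0,0.2,0],[0,0,2,0],[0,0,5,0],[0,0,9,0],[0,0,13,0],[1,0,17,0],[4,3,21,0],[6,5,23,0],[6,5,23,0],[6,5,23,0]], "claw": 0}}

```text
time: 61.7
ee_pos: [0.5111, -0.2467, 0.2994]
tcp_rot: [179.9, -0.0, 95.9]
wrist_force: [0.8, -0.8, 0.4]
opening: 0.0854
grasp_force: 0.0
```

```bash
python3 seat.py 0 1 2 3
python3 - <<'E'
from h import *
im,T=snap('wrist');cv2.imwrite('pics/p3.png',im);np.save('Tp3.npy',T)
t,_=snap('top');cv2.imwrite('pics/top2.png',t)
s,_=snap('scene')
o=np.zeros((384,800,3),np.uint8);o[:,:400]=im[:,60:460];o[:,400:]=t[:,50:450];cv2.imwrite('pics/c3.png',o)
E
```

```text
[ 0.51   -0.2475  0.2977]
0 rim [ 0.464  -0.1899] 0.029533152760931096 27 48 plug [ 0.4664 -0.1868] 0.01201631821692721 72 72
1 rim [ 0.578  -0.2031] 0.026837576072430012 47 63 plug [ 0.5775 -0.2031] 0.011957875122885335 72 72
2 rim [ 0.4497 -0.2982] 0.02721577876429297 61 68 plug [ 0.4498 -0.2979] 0.011805488182033329 72 72
3 rim [ 0.5606 -0.3143] 0.02706410537535762 58 69 plug [ 0.5609 -0.314 ] 0.011787610932162065 72 72
```

View pics/c3.png

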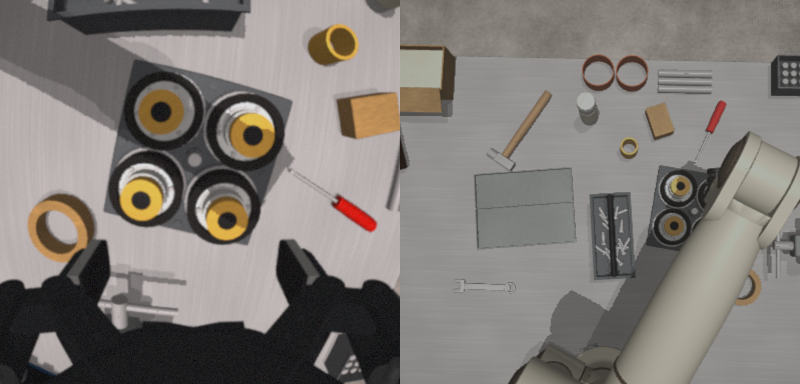

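All four bushings sit home on their hubs: plugs at (160,112), (253,135), (141,200) and (227,220) in the left panel. In the right panel the tote stands upright with its handle from about (607,194) to (614,277). Now to fetch it, turning the safe way for joint 6.

Call:
{"op": "servo_tool", "data": {"moves": [[-8,23,3,1.55],[-8,23,3,1.55],[-8,23,3,1.55],[-8,23,3,1.55],[-8,23,3,1.55],[-8,23,3,1.55],[-8,23,3,1.55],[-8,23,3,1.55],[-8,23,3,1.55],[-8,23,3,1.55],[-8,23,3,1.55],[-8,23,3,1.55],[-8,23,3,1.55],[-8,23,3,1.55],[-8,23,3,1.55],[-8,23,3,1.55]]}}

```text
time: 63.23
ee_pos: [0.429, -0.0182, 0.3274]
tcp_rot: [-180.0, -0.1, -175.6]
wrist_force: [0.8, 0.2, 0.5]
opening: 0.0852
grasp_force: 0.0
```

```bash
python3 q.py
python3 - <<'E'
from h import *
im,T=snap('wrist');cv2.imwrite('pics/t1.png',im);np.save('Tt1.npy',T)
E
```

```text
[ -2.4096  -7.8628   8.4707 106.4488  -0.0353  -6.7628] [ 0.429  -0.0182  0.3274] [-179.9785   -0.1186 -175.6468] z axis [-0.002  -0.0005 -1.    ] tilt 0.12056550244029941
```

View pics/t1.png

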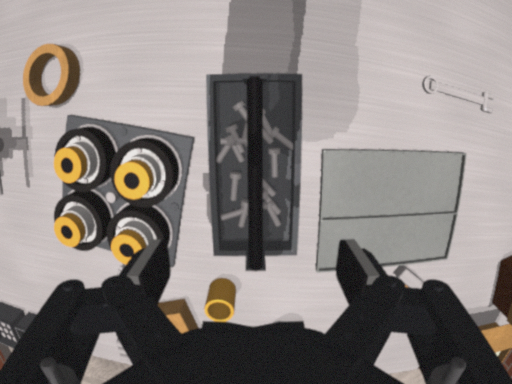

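The handle runs from (254,77) to (256,270), with the tote upright.

Run:
```python
from h import *
np.set_printoptions(precision=4,suppress=True)
T=np.load('Tt1.npy')
a=onz(ray('wrist',(254,77),T),.165);b=onz(ray('wrist',(256,270),T),.165)
print(a,b,(a+b)/2,np.linalg.norm(a-b),np.degrees(np.arctan2((a-b)[1],(a-b)[0])), T[:3,3])
```

```text
[ 0.3278 -0.0259  0.165 ] [ 0.5441 -0.0069  0.165 ] [ 0.4359 -0.0164  0.165 ] 0.21710383747595827 -174.9847031324736 [ 0.429  -0.0182  0.3274]
```

Call:
{"op": "servo_tool", "data": {"moves": [[0.4,0.2,-4,0.01],[0.4,0.2,-8,0.01],[0.4,0.2,-12,0.01],[0.4,0.2,-15,0.01],[0.4,0.2,-17,0.01],[0.4,0.2,-18,0.01],[0.4,0.2,-18,0.01],[0.4,0.2,-18,0.01]]}}

```text
time: 63.95
ee_pos: [0.4335, -0.0158, 0.1486]
tcp_rot: [-180.0, -0.1, -174.9]
wrist_force: [0.3, -0.4, 1.2]
opening: 0.0856
grasp_force: 0.0
```

Call:
{"op": "servo_tool", "data": {"moves": [[0,0,0,0],[0,0,0,0],[0,0,0,0],[0,0,0,0],[0,0,0,0],[0,0,0,0],[0,0,0,0],[0,0,0,0],[0,0,0,0],[0,0,0,0]], "claw": 1}}

```text
time: 64.78
ee_pos: [0.4335, -0.0159, 0.1484]
tcp_rot: [-180.0, -0.0, -174.9]
wrist_force: [-0.6, -1.4, 6.0]
opening: 0.013
grasp_force: 87.8
```

Call:
{"op": "servo_tool", "data": {"moves": [[0,0,0.3,0],[0,0,0.8,0],[0,0,1.5,0],[0,0,2.5,0],[0,0,3.5,0],[0,0,4.5,0],[0,0,5.5,0],[0,0,6.5,0],[0,0,7.5,0],[0,0,8.5,0],[0,0,9.2,0],[0,0,9.5,0],[0,0,9.5,0]]}}

```text
time: 65.87
ee_pos: [0.4336, -0.0158, 0.2436]
tcp_rot: [-180.0, -0.0, -174.9]
wrist_force: [0.4, 0.1, -9.0]
opening: 0.0133
grasp_force: 87.8
```

```bash
python3 q.py
python3 - <<'E'
from h import *
np.set_printoptions(precision=4,suppress=True)
im,T=snap('wrist');cv2.imwrite('pics/t2.png',im);np.save('Tt2.npy',T)
E
```

```text
[ -2.0647 -10.4695  -3.3876  97.1031  -0.0343  -7.1601] [ 0.4336 -0.0158  0.2436] [-179.9686   -0.0253 -174.9046] z axis [-0.0004 -0.0006 -1.    ] tilt 0.04034005819382757
```

View pics/t2.png

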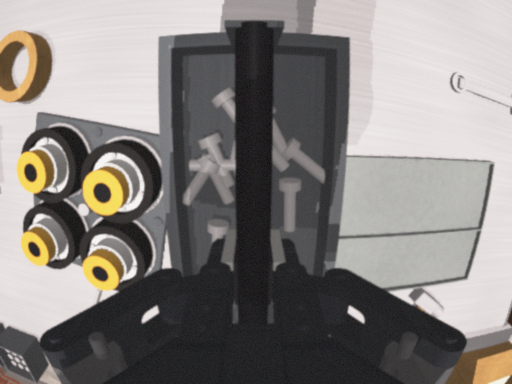

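The tote hangs level, the handle is centred in the grip, and the hubs are undisturbed. Carry it to the bay at (.461,.241), yaw 95.6°.

Call:
{"op": "servo_tool", "data": {"moves": [[0,0.3,0,-0.02],[0.1,1,0,-0.06],[0.2,2.1,0,-0.13],[0.4,3.6,0,-0.22],[0.6,5.3,0,-0.32],[0.8,7.2,0,-0.43],[1,9.2,0,-0.55],[1.2,11.2,0,-0.67],[1.4,13.2,0,-0.79],[1.6,15.2,0,-0.91],[1.8,17.2,0,-1.03],[2,19.2,0,-1.15],[2.2,21,0,-1.26],[2.4,22.8,0,-1.36],[2.5,24.1,0,-1.45],[2.6,25,0,-1.52],[2.7,25.5,0,-1.55],[2.75,25.7,0,-1.56],[2.75,25.7,0,-1.56]]}}

```text
time: 67.5
ee_pos: [0.4607, 0.2414, 0.242]
tcp_rot: [-179.9, -0.1, 95.8]
wrist_force: [1.2, -0.8, -8.5]
opening: 0.013
grasp_force: 87.9
```

Call:
{"op": "servo_tool", "data": {"moves": [[0,0,-0.5,0],[0,0,-1.5,0],[0,0,-2.7,0],[0,0,-4,0],[0,0,-5,0],[0,0,-6,0],[0,0,-6.5,0],[0,0,-6.5,0],[0,0,-6.5,0]]}}

```text
time: 68.25
ee_pos: [0.4607, 0.2411, 0.1779]
tcp_rot: [-180.0, -0.1, 95.7]
wrist_force: [-0.6, -0.5, -8.6]
opening: 0.0131
grasp_force: 87.9
```

```bash
python3 q.py
python3 - <<'E'
from h import *
np.set_printoptions(precision=4,suppress=True)
T=np.load('Tb1.npy')
for p in[(249,55),(248.5,239),(170,57),(179,239),(319,56),(311,239)]: print(p,onz(ray('wrist',p,T),.013)[:2])
E
```

```text
[ 27.5758   0.0896  -0.9091  89.0039   0.083  111.8644] [0.4607 0.2411 0.1779] [-179.9667   -0.076    95.7114] z axis [-0.0007  0.0013 -1.    ] tilt 0.0829969215706537
(249, 55) [0.5067 0.387 ]
(248.5, 239) [0.5329 0.1078]
(170, 57) [0.3921 0.3778]
(179, 239) [0.4201 0.0947]
(319, 56) [0.6065 0.3987]
(311, 239) [0.6335 0.1168]
```

Call:
{"op": "servo_tool", "data": {"moves": [[0.1,0,-0.5,0],[0.1,0,-1,0],[0.1,0,-1.4,0],[0.1,0,-1.8,0],[0.1,0,-2.1,0],[0.1,0,-2.3,0],[0.1,0,-2.5,0],[0.1,0,-2.6,0],[0.1,0,-2.7,0],[0.1,0,-2.7,0]]}}

```text
time: 69.08
ee_pos: [0.462, 0.2412, 0.1515]
tcp_rot: [180.0, -0.1, 95.7]
wrist_force: [-0.8, -0.9, -3.7]
opening: 0.0127
grasp_force: 88.6
```

Call:
{"op": "servo_tool", "data": {"moves": [[0,0,-0.05,0],[0,0,-0.1,0],[0,0,-0.1,0]]}}

```text
time: 69.33
ee_pos: [0.462, 0.2413, 0.1514]
tcp_rot: [179.9, -0.1, 95.7]
wrist_force: [-3.7, -2.0, 5.0]
opening: 0.0132
grasp_force: 89.7
```

Call:
{"op": "servo_tool", "data": {"moves": [[0,0,0,0],[0,0,0,0],[0,0,0,0],[0,0,0,0],[0,0,0,0],[0,0,0,0],[0,0,2,0],[0,0,5,0],[0,0,9,0],[0,0,13,0],[0,0,15,0],[0,0,15,0]], "claw": 0}}

```text
time: 70.33
ee_pos: [0.4627, 0.2417, 0.3051]
tcp_rot: [179.6, -0.2, 95.7]
wrist_force: [0.8, 0.5, 0.1]
opening: 0.0854
grasp_force: 0.0
```

Run:
```python
from h import *
im,T=snap('wrist');s,_=snap('scene');np.save('Tf.npy',T)
cv2.imwrite('pics/f.png',np.hstack([im[:,60:460],s[:,50:450]]));print(get_obs()['wrist_force'])
```

```text
[ 0.3408436   0.67320088 -0.54388373]
```

View pics/f.png

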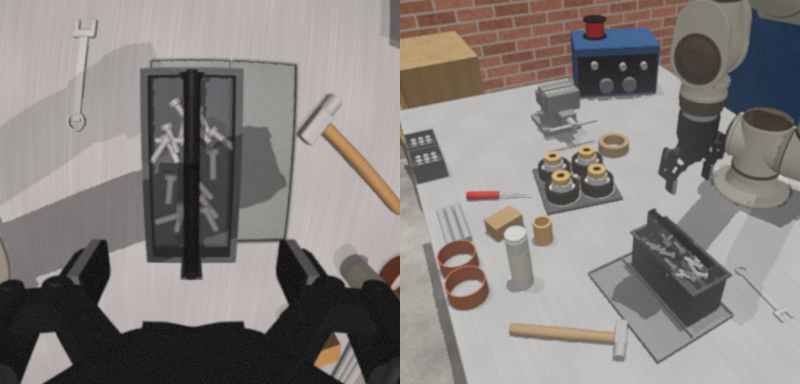

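The tote stands flat in its bay, handle from (190,70) to (192,278) along the tray. The lane is empty, all four bushings are home and the bystanders are in place.

```bash
python3 -c "
from workcell import *
print(job_done())"
```

```text
the job is handed in; nothing more can be done
None
```

All four bushings are pressed home in separate hubs, the tote is back flat in its bay with the bystanders undisturbed, and the job is handed in; the hand-in returned no verdict.

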